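# Close up the nail-dust collector: filter in, tongued cover panel locked down

## Task

Put the nail-dust collector back together after cleaning: set the filter cartridge down flat in the pocket at the bottom of its well, then take the cover panel from its stand, angle its tongue into the groove under the collector's lip and lower it, keeping hold of it until it lies flat, so that it ends flush and locked in the opening. Do not drop either part, and leave the bottles, jar, tumbler and buffer where they stand.

Things in the scene. Friction and masses are not known exactly. Their poses are not given: they have to be found in the camera images.
- collector: Nail-dust collector, fixed white open-topped box, 192 x 138 x 64 high (x -103 to 89, y +-69). Origin on the desk under the middle of its opening, z up. Opening 154 along x (+-77) by 114 along y (+-57), wall tops at z 64. Side ledges (y 47 to 57 either side, x -42 to 77, top z 54) carry the panel. The lip is at its -x end, which points broadly towards the robot; its yaw varies.
- groove (a point): Middle of the lower front edge of the collector's lip (collector x -77, y 0, z 60); axes as the collector's. The lip is 4 thick (z 60 to 64), overhangs x -91 to -77 over the full width; below it is free space down to the well floor, back wall at x -91. The tongue goes under this edge.
- pocket (a point): Centre of the filter pocket on the well floor (collector x 0, y 0, z 5); axes as the collector's. The pocket is 96 along x by 76 along y, bounded by ribs 10 high (tops at collector z 15). Between the ledges the well is 94 wide.
- filter: Filter cartridge, loose, about 0.12 kg: grey frame 90 (x) x 70 (y) x 16 high, with an upright pull tab on its centre, 12 thick along x, 50 long along y, from z 16 to z 42. Origin at the centre of its underside. Starts flat on the desk, yaw varies. It may go in either way round (half turn); seated, its origin is at pocket.
- home (a point): Where the panel's origin ends up (collector x 0, y 0, z 54), axes as the collector's and then the panel's: top flush with the walls, 2 play on every side, 2 between tongue and lip, tongue 10 under the lip. Too short to drop the panel in level: it enters tilted 20 to 30 degrees, tongue end low, and is swung down about groove.
- panel: Aluminium-coloured slotted cover panel, loose, about 0.25 kg: plate 150 (x) x 110 (y) x 10 thick, origin at the centre of the plate's underside, z out of its top face. A tongue sticks out of its -x edge. A grip fin stands at the centre of the top, 12 thick along x, 70 long along y, z 10 to 40. Starts on the sloping stand, tongue end down, 30 degrees from level.
- tongue (a point): Middle of the tongue's tip edge (panel x -87, y 0, z 2); axes as the panel's. The tongue is 4 thick (panel z 0 to 4), 100 wide and sticks out 12 (panel x -87 to -75).
- stand: Fixed plywood sloping stand, base 150 x 100; origin on the desk under its middle. Its 180 x 100 board slopes 30 degrees, rising towards the stand's +x, its top surface 75 above the desk at the origin; an 8 high stop at the low end holds the panel's tongue.
- bottle1: nail-polish bottle, dia 32, 80 tall, stands upright; a bystander to leave alone, in front of the collector's lip end. Origin at the centre of its underside.
- bottle2: nail-polish bottle, dia 32, 80 tall, stands upright; a bystander to leave alone, in front of the stand's low end. Origin at the centre of its underside.
- bottle3: nail-polish bottle, dia 32, 80 tall, stands upright; a bystander to leave alone, between the robot and the filter. Origin at the centre of its underside.
- tumbler: Glass tumbler, dia 70, 100 tall, with three art brushes standing in it to 190 tall (within 42 of its axis), one solid piece; a bystander to leave alone. Origin at the centre of its underside.
- jar: Low white jar, dia 52, 45 tall; a bystander. Origin at the centre of its underside.
- buffer: Grey nail buffer block, 90 x 26 x 26; a bystander. Origin at the centre of its underside.
There are look-alikes about, which are no part of the job. There is more than one size of the panel; the job needs the smaller.

How it is judged:
On the way, in this order (a step that is already met when the one before it is completed fails the run):
1. the filter lies flat in the pocket and the fingers have let go of it (x of filter in the frame of collector between -0.005 and 0.005 m and y of filter in the frame of collector between -0.005 and 0.005 m and z of filter in the frame of collector below 0.008 m and angle between the z axis of filter and the z axis of collector, either way round below 0.06 rad and angle between the x axis of filter and the x axis of collector, either way round below 0.12 rad and contact force between the fingers and filter below 0.1 N), for 0.2 s.
2. the panel's tongue is at least 4 mm under the lip while the panel is still tilted by more than 8 degrees (x of tongue in the frame of groove below -0.004 m and z of tongue in the frame of groove below 0 m and y of tongue in the frame of groove between -0.008 and 0.008 m and angle between the z axis of panel and the z axis of collector, either way round above 0.14 rad), for 0.05 s.
3. the panel is down level (within 3.5 degrees) in the opening while still held by the fingers (angle between the z axis of panel and the z axis of collector, either way round below 0.06 rad and z of panel in the frame of collector between 0.048 and 0.06 m and x of tongue in the frame of groove below -0.004 m and contact force between the fingers and panel above 0.5 N).
At the end, for the whole second after the job is handed in: The filter lies flat in its pocket (within 5 mm, not on the ribs), the panel is level and flush in the opening (within 4 mm along and across, 2.5 mm in height, 2 degrees) with its tongue under the lip; both are at rest and released (x of filter in the frame of collector between -0.005 and 0.005 m and y of filter in the frame of collector between -0.005 and 0.005 m and z of filter in the frame of collector below 0.008 m and angle between the z axis of filter and the z axis of collector, either way round below 0.06 rad and angle between the x axis of filter and the x axis of collector, either way round below 0.12 rad and x of panel in the frame of collector between -0.004 and 0.004 m and y of panel in the frame of collector between -0.004 and 0.004 m and z of panel in the frame of collector between 0.0515 and 0.0565 m and angle between the z axis of panel and the z axis of collector, either way round below 0.035 rad and angle between the x axis of panel and the x axis of collector, either way round below 0.05 rad and x of tongue in the frame of collector below -0.08 m and linear speed of each of panel, filter below 0.02 m/s and contact force between the fingers and panel below 0.1 N); the robot touches nothing.
It fails at once if the filter is dropped or thrown (faster than 0.7 m/s out of the fingers) (linear speed of filter above 0.7 m/s and contact force between the fingers and filter below 0.1 N).
It fails at once if the panel is dropped or thrown (faster than 0.7 m/s out of the fingers) (linear speed of panel above 0.7 m/s and contact force between the fingers and panel below 0.1 N).
It fails at once if another loose thing on the desk is pushed more than 30 mm or tipped (distance of any of bottle1, bottle2, bottle3, tumbler, buffer, jar from where it was at the start of the episode above 0.03 m or angle between any of bottle1, bottle2, bottle3, tumbler, buffer, jar's own z axis and vertical above 0.5 rad).
It also fails if it takes over 59 s, if anything falls off the work surface, if the arm or the gripper's body presses on something with over 40 N, if the wrist force passes 120 N, or if a joint passes its speed limit or range.

## Robot

A 6-joint arm with a two-finger parallel gripper is mounted at the origin on the work surface. World frame = base frame: x ahead of the robot, y to its left, z up, the work surface at z = 0. Lengths are in m, angles in rad, forces in N, time in s.
With the tool pointing down it reaches from about 0.35 to 0.725 m from the base axis. Payload 6 kg.
Tool frame: the origin (TCP) lies midway between the tips of the shut fingers; the grasp point (between the pads) lies 19 mm behind it; z points along the fingers, y is the line along which they close (so a half turn about z gives the same grasp; the last joint's range is limited). The gripper opens to 85 mm and grips with 20 to 120 N. Pads are 22 mm wide; open, the fingers measure 114 mm over their backs; the gripper's body (76 mm by 85 mm) begins 54 mm behind the grasp point. The pads swing forward as they close: fully open they stand 13 mm farther back than shut.
Start: joints at [0.334, 0.04, 0.085, 0, -1.615, -0.334], TCP at [0.6, 0, 0.231] pointing down, gripper open.
Joint ranges: [-2.56, 2.56], [-1.29, 2.01], [-1.08, 1.49], [-3.29, 1.98], [-2.81, -0.18], [-2.99, 2.99]. Speed limits (rad/s): [2.57, 2.57, 3.01, 3.14, 3.14, 3.14].

## Interface

Orientations are given as a rotation vector (axis times angle).
In Python, from station import * gives the robot as it stands. The module is installed in compiled form; this text tells all that it offers.
- The arm moves only by the tool drive_tool, never from a script. Its argument "targets" is a list of rows, each an object with "slide": the shift along the tool's x, y, z in mm, a list of three; "dr": the turn, a rotation vector about the tool's x, y, z in rad, a list of three; "jaw": the finger opening in mm, from 0 to 85.4. In form: [{"slide": [dx, dy, dz], "dr": [wx, wy, wz], "jaw": jaw}, ...]. A call has 1 to 12 rows; each row is the pose to reach, as a shift and turn from the pose commanded when the call began, along the tool's axes at that moment; what a row does not reach only later rows make up. A row lasts 1/12 s, in which the tool goes at most 41.7 mm and 7.16 degrees, less where a joint would pass 70% of its speed; a pose out of reach is approached as far as the arm can. A call with a gripper value outside its range is refused whole. The fingers move at their own pace and stop on an object; the grip force is fixed at half the most. Time passes only in rows, so rows that repeat a pose let the fingers close. It gives the time, the measured TCP pose, the force, the opening and the grip force at its end, in the units of the state.
- observe(): the state, without advancing time (a new reading comes with each control period).
- get_image(name): name is "scene" or "side" or "wrist"; returns the picture (400x640x3 uint8, red, green, blue); there is no depth.
- camera_params(name): a dict with "K" (3x3 intrinsics, pixels), "T" (4x4, takes a point from camera to world coordinates); the wrist camera has in their place "hand_eye" (4x4, takes a point from camera to tool coordinates, whose origin is the TCP and whose axes are the flange's). Camera axes: x right, y down, z forward; pixel columns grow to the right and rows downward; lengths in m; the calibration is good to about 2 mm. A picture is of the moment at which its call begins: read the wrist's pose just before it. camera_params takes no time and is no camera call.
- finish_job(): hands the job in; it is judged then, once.
The state is a dict: "clock": time; "joints": joint angles; "joint_vel": joint speeds; "joint_torque": joint torques, N m; "tool_pos": TCP position; "eef_rot": TCP orientation; "contact_force": force on the tool from outside, world axes, zero at the start; "moment": the same for the moment, N m; "opening": finger opening in m; "gripper_force": force on a finger pad.
Only numpy, scipy, OpenCV 4.12 (cv2) and the standard library are available. Lean on these libraries where they do the work, as an engineer would, in place of code of your own. Each camera call takes 0.05 s, during which the arm holds its last target. There are 200 camera calls.

## Working session

There is one attempt and no reset: what is moved stays moved. The work goes in short steps, Python scripts to look and compute and a tool call to move; the robot and the scene stay as the last step left them, time stands still between calls to the robot, and variables do not carry over. Pictures are saved under pics/ and viewed, at most 10 in all, crops included, and the job is handed in when it is done.

Besides the shell and the picture viewer there is one more tool, called after "Emit:" in YAML: its name, and indented under it one key for each argument. drive_tool: Moves the arm, as the interface text tells. Its arguments: {"type":"object","properties":{"targets":{"type":"array","items":{"type":"object","properties":{"slide":{"type":"array","items":{"type":"number"}},"dr":{"type":"array","items":{"type":"number"}},"jaw":{"type":"number"}}}}},"required":["targets"]}

```bash
mkdir -p pics; python3 - <<'E'
from station import *
import cv2,numpy as np
o=observe();print({k:np.round(v,3).tolist() for k,v in o.items()})
for n in("scene","side","wrist"):
    im=get_image(n);cv2.imwrite(f"pics/{n}0.png",im[:,:,::-1]);p=camera_params(n)
    print(n,{k:np.round(v,4).tolist() for k,v in p.items()})
E
```

```text
{'clock': 0.0, 'joints': [0.334, 0.041, 0.084, -0.0, -1.616, -0.334], 'joint_vel': [-0.0, -0.002, -0.002, 0.0, -0.0, 0.0], 'joint_torque': [-0.001, -36.82, 34.741, 6.932, -0.005, -0.0], 'tool_pos': [0.6, 0.0, 0.23], 'eef_rot': [2.221, -2.22, -0.002], 'contact_force': [0.107, 0.646, 0.772], 'moment': [0.029, 0.027, -0.03], 'gripper_force': 0.0, 'opening': 0.086}
scene {'K': [[413.5863, 0.0, 320.5923], [0.0, 413.5863, 194.6118], [0.0, 0.0, 1.0]], 'T': [[-0.0698, 0.6201, -0.7814, 1.4079], [0.9975, 0.0318, -0.0638, 0.0741], [-0.0147, -0.7839, -0.6207, 0.8435], [0.0, 0.0, 0.0, 1.0]]}
side {'K': [[436.7875, 0.0, 320.363], [0.0, 436.7875, 202.8136], [0.0, 0.0, 1.0]], 'T': [[0.9768, -0.1662, 0.1352, 0.3283], [-0.2142, -0.7513, 0.6243, -0.7595], [-0.0022, -0.6387, -0.7694, 0.9941], [0.0, 0.0, 0.0, 1.0]]}
wrist {'K': [[352.0924, 0.0, 318.9721], [0.0, 352.0924, 193.8184], [0.0, 0.0, 1.0]], 'hand_eye': [[-0.001, -0.9586, -0.2846, 0.0726], [1.0, -0.0013, 0.001, 0.0003], [-0.0013, -0.2846, 0.9586, -0.1417], [0.0, 0.0, 0.0, 1.0]]}
```

View pics/scene0.png

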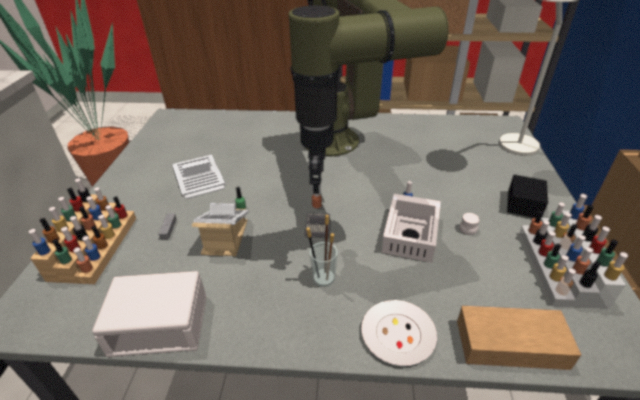

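View pics/side0.png

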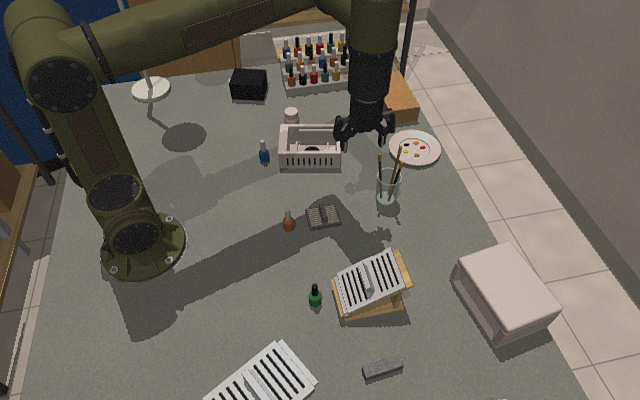

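```bash
cat > h.py <<'E'
from station import *
import cv2,numpy as np
from scipy.spatial.transform import Rotation as R
def tool():
    o=observe();T=np.eye(4);T[:3,:3]=R.from_rotvec(o["eef_rot"]).as_matrix();T[:3,3]=o["tool_pos"];return T
def cam(n,T=None):
    p=camera_params(n);return np.array(p["K"]),(np.array(p["T"]) if "T" in p else (tool() if T is None else T)@np.array(p["hand_eye"]))
def ray(KC,uv,z):
    K,C=KC;uv=np.atleast_2d(np.asarray(uv,float));d=np.c_[(uv-K[:2,2])/[K[0,0],K[1,1]],np.ones(len(uv))]@C[:3,:3].T
    return C[:3,3]+d*((z-C[2,3])/d[:,2])[:,None]
def proj(KC,P):
    K,C=KC;q=(np.atleast_2d(P)-C[:3,3])@C[:3,:3];return q[:,:2]/q[:,2:]*K[0,0]+K[:2,2]
def snap(n,name):
    T=tool();im=get_image(n);cv2.imwrite(f"pics/{name}.png",im[:,:,::-1]);np.save(f"pics/{name}.npy",T);return im,cam(n,T)
E
python3 - <<'E'
from h import *
s=cam("side");c=cam("scene")
for n,uv,z in [("filter",(323,217),.016),("coll",(310,130),.064),("stand",(372,280),.08),("b1",(264,161),0),("b2",(315,302),0),("b3",(289,229),0),("tumbler",(388,203),0),("jar",(291,118),0.02),("big",(262,375),.01)]:
    print(n,ray(s,uv,z).round(3))
for n,uv,z in [("coll",(413,212),.064),("stand",(222,217),.08),("filter",(318,220),.03)]: print(n,ray(c,uv,z).round(3))
E
```

```text
filter [[ 0.496 -0.019  0.016]]
coll [[0.524 0.299 0.064]]
stand [[ 0.557 -0.277  0.08 ]]
b1 [[ 0.363  0.257 -0.   ]]
b2 [[ 0.421 -0.263 -0.   ]]
b3 [[ 0.396 -0.027  0.   ]]
tumbler [[0.698 0.003 0.   ]]
jar [[0.482 0.425 0.02 ]]
big [[ 0.27  -0.416  0.01 ]]
coll [[0.493 0.264 0.064]]
stand [[ 0.562 -0.273  0.08 ]]
filter [[ 0.504 -0.009  0.03 ]]
```

View pics/wrist0.png

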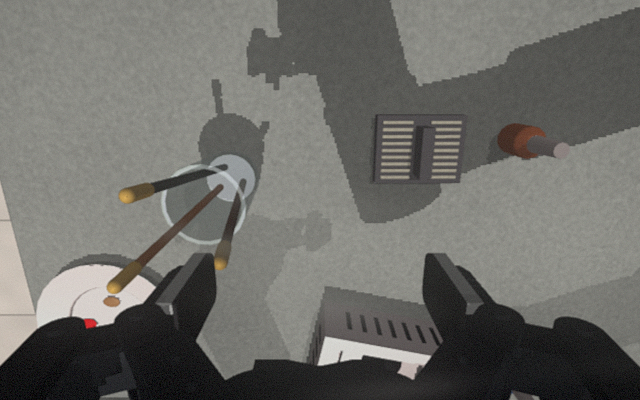

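```bash
python3 - <<'E'
from h import *
T=tool();w=cam("wrist",T)
c=ray(w,[(376,115),(466,116),(460,183),(374,183)],.016);print(c.round(4),c.mean(0))
print(np.linalg.norm(np.roll(c,-1,0)-c,axis=1).round(4))
e=(c[0]+c[3]-c[1]-c[2]);print("yaw",np.degrees(np.arctan2(e[1],e[0])))
# tab top corners approx
t=ray(w,[(422,127),(435,128),(430,179),(419,179)],.042);print(t.round(4),t.mean(0))
im=cv2.imread("pics/side0.png");a=cv2.resize(im[190:400,200:440],None,fx=3,fy=2.8)[:, :];cv2.imwrite("pics/crop.png",a)
E
```

```text
[[ 0.5423 -0.0481  0.016 ]
 [ 0.453  -0.0471  0.016 ]
 [ 0.4512  0.0216  0.016 ]
 [ 0.5412  0.0214  0.016 ]] [ 0.49689908 -0.0130335   0.016     ]
[0.0893 0.0687 0.0901 0.0696]
yaw -0.3912177374261398
[[ 0.5033 -0.039   0.042 ]
 [ 0.4912 -0.0381  0.042 ]
 [ 0.4915  0.0107  0.042 ]
 [ 0.5021  0.0107  0.042 ]] [ 0.49702757 -0.0139225   0.042     ]
```

View pics/crop.png

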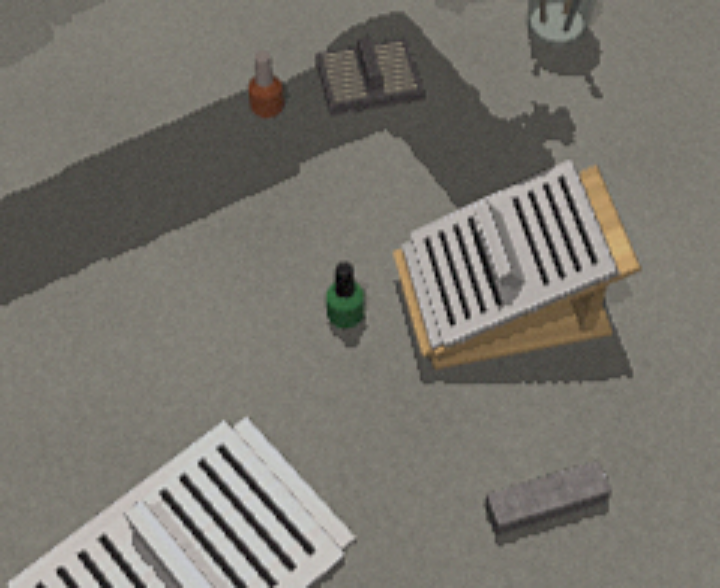

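Candidates: filter at side (323,215), with the buffer (382,368) as look-alike. Panel on the stand at (370,282), the smaller one, versus the larger flat one (262,375). Collector is the open box (310,147) versus the closed white box (505,295). The crop confirms the slotted small panel on the plywood stand, tongue end to the left by the green bottle, and the filter with its tab beside the red bottle. Next I look at the collector from above.

Emit:
drive_tool:
  targets:
    - {"slide": [-290, 100, -90], "dr": [0, 0, 0], "jaw": 40}
    - {"slide": [-290, 100, -90], "dr": [0, 0, 0], "jaw": 40}
    - {"slide": [-290, 100, -90], "dr": [0, 0, 0], "jaw": 40}
    - {"slide": [-290, 100, -90], "dr": [0, 0, 0], "jaw": 40}
    - {"slide": [-290, 100, -90], "dr": [0, 0, 0], "jaw": 40}
    - {"slide": [-290, 100, -90], "dr": [0, 0, 0], "jaw": 40}
    - {"slide": [-290, 100, -90], "dr": [0, 0, 0], "jaw": 40}
    - {"slide": [-290, 100, -90], "dr": [0, 0, 0], "jaw": 40}
    - {"slide": [-290, 100, -90], "dr": [0, 0, 0], "jaw": 40}
    - {"slide": [-290, 100, -90], "dr": [0, 0, 0], "jaw": 40}
    - {"slide": [-290, 100, -90], "dr": [0, 0, 0], "jaw": 40}
    - {"slide": [-290, 100, -90], "dr": [0, 0, 0], "jaw": 40}

```text
clock: 1.15
tool_pos: [0.5002, 0.2892, 0.3208]
eef_rot: [2.22, -2.222, 0.0]
contact_force: [-0.3, -0.2, -0.6]
opening: 0.0401
gripper_force: 0.0
```

```bash
python3 - <<'E'
from h import *
im,w=snap("wrist","w1");print(tool().round(3),observe()["clock"])
E
```

```text
[[-0.001 -1.    -0.     0.5  ]
 [-1.     0.001 -0.001  0.289]
 [ 0.001  0.    -1.     0.321]
 [ 0.     0.     0.     1.   ]] 1.2
```

View pics/w1.png

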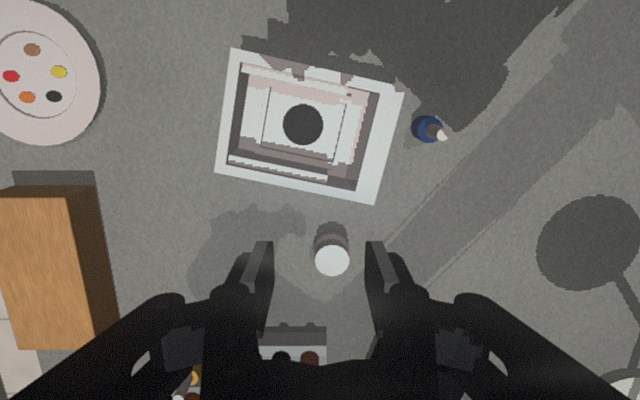

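```bash
python3 - <<'E'
from h import *
im=cv2.imread("pics/w1.png");a=cv2.resize(im[35:220,205:415],None,fx=3,fy=3,interpolation=cv2.INTER_CUBIC);cv2.imwrite("pics/crop2.png",a)
E
```

```text
(no output)
```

View pics/crop2.png

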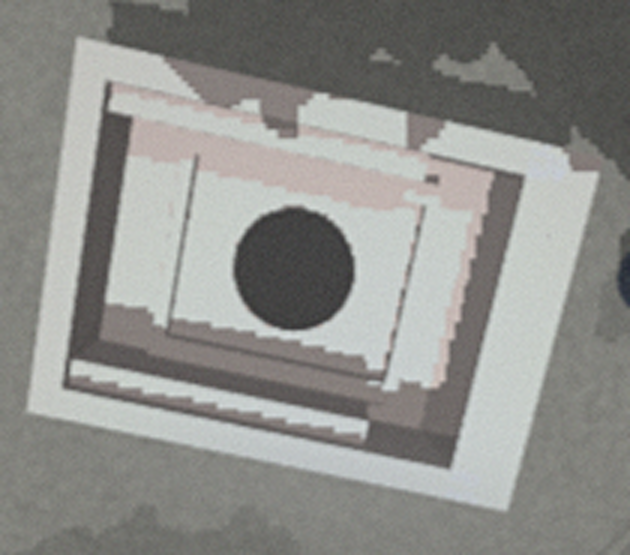

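```bash
cat >> h.py <<'E'
def fit2(P,W):
    P=np.array(P,float);W=np.array(W,float);p=P.mean(0);w=W.mean(0);A=P-p;B=W-w
    th=np.arctan2((A[:,0]*B[:,1]-A[:,1]*B[:,0]).sum(),(A*B).sum());c,s=np.cos(th),np.sin(th);M=np.array([[c,-s],[s,c]])
    t=w-M@p;return th,t,(W-(P@M.T+t))
E
python3 - <<'E'
from h import *
w=cam("wrist",np.load("pics/w1.npy"))
uv=np.array([(78,38),(600,171),(508,511),(26,411),(107,82),(524,176),(452,468),(63,388)])/3+[204.7,34.7]
P=np.array([(89,-69),(-103,-69),(-103,69),(89,69),(77,-57),(-77,-57),(-77,57),(77,57)])/1000
W=ray(w,uv,.064)[:,:2];th,t,r=fit2(P,W);print(np.degrees(th),t,(r*1000).round(1).tolist())
print("fan",ray(w,np.array([[294,268]])/3+[204.7,34.7],.005))
c,s=np.cos(th),np.sin(th)
th2,t2,r2=fit2(P[:4],W[:4]);print(th2*57.3,t2);th2,t2,r2=fit2(P[4:],W[4:]);print(th2*57.3,t2)
E
```

```text
-12.53784872127659 [0.5199773  0.26033477] [[-0.1, 0.4], [1.5, 3.8], [-0.6, -1.2], [-0.2, -0.7], [-0.2, 0.5], [1.0, -0.6], [-0.6, -1.7], [-0.8, -0.6]]
fan [[0.51996784 0.25899147 0.005     ]]
-12.779008700654838 [0.52013214 0.26087855]
-12.14707607878622 [0.51981604 0.25976234]
```

Emit:
drive_tool:
  targets:
    - {"slide": [302.5, 3, 180], "dr": [0, 0, 0], "jaw": 40}
    - {"slide": [302.5, 3, 180], "dr": [0, 0, 0], "jaw": 40}
    - {"slide": [302.5, 3, 180], "dr": [0, 0, 0], "jaw": 40}
    - {"slide": [302.5, 3, 180], "dr": [0, 0, 0], "jaw": 40}
    - {"slide": [302.5, 3, 180], "dr": [0, 0, 0], "jaw": 40}
    - {"slide": [302.5, 3, 180], "dr": [0, 0, 0], "jaw": 40}
    - {"slide": [302.5, 3, 180], "dr": [0, 0, 0], "jaw": 40}
    - {"slide": [302.5, 3, 180], "dr": [0, 0, 0], "jaw": 40}
    - {"slide": [302.5, 3, 180], "dr": [0, 0, 0], "jaw": 40}
    - {"slide": [302.5, 3, 180], "dr": [0, 0, 0], "jaw": 40}
    - {"slide": [302.5, 3, 180], "dr": [0, 0, 0], "jaw": 40}

```text
clock: 2.12
tool_pos: [0.4964, -0.0143, 0.1408]
eef_rot: [2.217, -2.225, -0.001]
contact_force: [0.2, -0.5, 0.5]
opening: 0.04
gripper_force: 0.0
```

```bash
python3 - <<'E'
from h import *
w=cam("wrist",np.load("pics/w1.npy"))
uv=np.array([(78,38),(508,511),(26,411),(107,82),(524,176),(452,468),(63,388)])/3+[204.7,34.7]
P=np.array([(89,-69),(-103,69),(89,69),(77,-57),(-77,-57),(-77,57),(77,57)])/1000
W=ray(w,uv,.064)[:,:2];th,t,r=fit2(P,W);print(np.degrees(th),t,(r*1000).round(1).tolist())
print(tool().round(4))
E
```

```text
-12.228502054754683 [0.51980356 0.25972298] [[-0.4, 0.6], [0.0, -0.1], [0.3, -0.6], [-0.4, 0.8], [1.0, 0.5], [-0.1, -0.7], [-0.4, -0.4]]
[[-3.600e-03 -1.000e+00 -1.000e-03  4.964e-01]
 [-1.000e+00  3.600e-03 -5.000e-04 -1.430e-02]
 [ 5.000e-04  1.000e-03 -1.000e+00  1.408e-01]
 [ 0.000e+00  0.000e+00  0.000e+00  1.000e+00]]
```

Emit:
drive_tool:
  targets:
    - {"slide": [0, 0, 40], "dr": [0, 0, 0], "jaw": 40}
    - {"slide": [0, 0, 80], "dr": [0, 0, 0], "jaw": 40}
    - {"slide": [0, 0, 105], "dr": [0, 0, 0], "jaw": 40}
    - {"slide": [0, 0, 119], "dr": [0, 0, 0], "jaw": 40}
    - {"slide": [0, 0, 119], "dr": [0, 0, 0], "jaw": 40}
    - {"slide": [0, 0, 119], "dr": [0, 0, 0], "jaw": 5}
    - {"slide": [0, 0, 119], "dr": [0, 0, 0], "jaw": 5}
    - {"slide": [0, 0, 119], "dr": [0, 0, 0], "jaw": 5}
    - {"slide": [0, 0, 119], "dr": [0, 0, 0], "jaw": 5}
    - {"slide": [0, 0, 119], "dr": [0, 0, 0], "jaw": 5}
    - {"slide": [0, 0, 119], "dr": [0, 0, 0], "jaw": 5}

```text
clock: 3.03
tool_pos: [0.4986, -0.0119, 0.0248]
eef_rot: [-2.219, 2.218, -0.004]
contact_force: [-0.4, 2.7, 6.1]
opening: 0.0103
gripper_force: 63.6
```

Emit:
drive_tool:
  targets:
    - {"slide": [0, 0, -15], "dr": [0, 0, 0], "jaw": 5}
    - {"slide": [0, 0, -40], "dr": [0, 0, 0], "jaw": 5}
    - {"slide": [0, 0, -80], "dr": [0, 0, 0], "jaw": 5}
    - {"slide": [0, 0, -120], "dr": [0, 0, 0], "jaw": 5}
    - {"slide": [0, 0, -160], "dr": [0, 0, 0], "jaw": 5}
    - {"slide": [0, 0, -180], "dr": [0, 0, 0], "jaw": 5}
    - {"slide": [0, 0, -180], "dr": [0, 0, 0], "jaw": 5}
    - {"slide": [0, 0, -180], "dr": [0, 0, 0], "jaw": 5}

```text
clock: 3.7
tool_pos: [0.4974, -0.0121, 0.2037]
eef_rot: [-2.219, 2.219, -0.001]
contact_force: [-1.0, 1.0, -1.3]
opening: 0.0108
gripper_force: 62.7
```

```bash
python3 - <<'E'
from h import *
im,w=snap("wrist","w2");o=observe();print(tool().round(4),o["clock"],o["opening"],o["contact_force"])
s=get_image("side")
b=cv2.resize(s[60:260,220:460],None,fx=2,fy=2)
cv2.imwrite("pics/w2c.png",np.vstack([np.hstack([im[180:400,120:520],np.zeros((220,80,3),np.uint8)]),b])[:,:,::-1][:600])
E
```

```text
[[ 0.000e+00 -1.000e+00 -5.000e-04  4.967e-01]
 [-1.000e+00 -0.000e+00  9.000e-04 -1.220e-02]
 [-9.000e-04  5.000e-04 -1.000e+00  2.018e-01]
 [ 0.000e+00  0.000e+00  0.000e+00  1.000e+00]] 3.75 0.01037612509729391 [-0.34690782 -0.10102645 -1.75310834]
```

View pics/w2c.png

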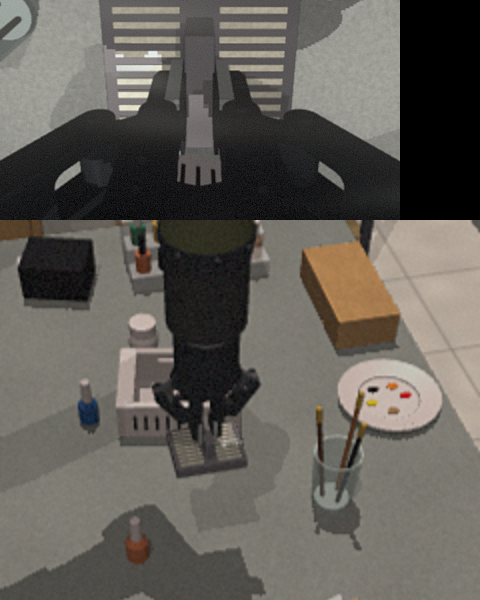

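```bash
python3 - <<'E'
from h import *
im=cv2.imread("pics/w2.png",0);w=cam("wrist",np.load("pics/w2.npy"));T=np.load("pics/w2.npy")
for c in (240,265,290,350,375,400): print(c,im[140:215:1,c].tolist()[10:60:1])
for r in (200,230): print(r,im[r,210:240].tolist(),im[r,400:432].tolist())
E
```

```text
240 [158, 156, 157, 152, 151, 150, 147, 153, 146, 151, 146, 146, 149, 153, 153, 154, 150, 116, 75, 67, 75, 75, 75, 76, 80, 90, 94, 98, 100, 91, 99, 97, 94, 100, 98, 99, 106, 153, 169, 162, 164, 163, 163, 136, 102, 93, 99, 101, 98, 97]
265 [157, 158, 157, 149, 149, 152, 148, 149, 150, 148, 149, 151, 149, 149, 149, 155, 152, 118, 77, 68, 71, 69, 68, 72, 79, 84, 95, 88, 91, 102, 94, 93, 97, 97, 94, 95, 99, 145, 164, 162, 161, 157, 155, 134, 103, 98, 98, 99, 102, 94]
290 [152, 146, 155, 150, 148, 152, 153, 156, 160, 159, 159, 151, 156, 162, 153, 152, 156, 112, 68, 67, 67, 65, 67, 70, 75, 84, 85, 86, 92, 91, 91, 89, 95, 93, 92, 91, 98, 149, 159, 159, 151, 150, 155, 129, 96, 96, 99, 96, 96, 93]
350 [89, 92, 93, 96, 93, 95, 96, 97, 91, 95, 89, 97, 140, 149, 152, 152, 153, 125, 76, 55, 58, 60, 55, 62, 66, 73, 82, 84, 86, 90, 87, 89, 89, 85, 86, 83, 88, 146, 161, 161, 154, 153, 158, 127, 98, 85, 93, 86, 89, 88]
375 [93, 93, 94, 96, 93, 100, 95, 98, 91, 99, 95, 89, 92, 92, 91, 95, 90, 80, 65, 59, 65, 63, 62, 58, 64, 77, 83, 83, 86, 82, 84, 84, 89, 83, 85, 83, 91, 154, 175, 173, 172, 168, 168, 137, 96, 80, 86, 91, 86, 86]
400 [93, 97, 93, 92, 89, 92, 91, 83, 77, 77, 81, 77, 83, 77, 83, 75, 78, 75, 60, 61, 59, 60, 59, 62, 65, 73, 82, 86, 85, 82, 82, 86, 81, 84, 76, 80, 88, 150, 167, 170, 163, 165, 164, 134, 84, 82, 87, 85, 86, 82]
200 [150, 148, 154, 153, 144, 151, 150, 152, 153, 155, 126, 97, 96, 97, 91, 94, 95, 97, 97, 98, 94, 96, 94, 91, 97, 99, 91, 93, 96, 92] [84, 81, 82, 87, 87, 88, 84, 88, 86, 90, 83, 87, 85, 84, 88, 83, 83, 84, 78, 89, 98, 94, 95, 95, 91, 99, 101, 95, 100, 99, 94, 94]
230 [138, 134, 136, 135, 134, 136, 140, 142, 140, 141, 137, 136, 124, 116, 134, 146, 146, 142, 143, 144, 146, 143, 142, 144, 136, 115, 101, 99, 100, 104] [92, 96, 95, 97, 85, 85, 86, 83, 83, 93, 84, 82, 87, 91, 87, 82, 100, 132, 151, 146, 150, 146, 144, 150, 158, 157, 156, 150, 146, 145, 143, 149]
```

```bash
python3 - <<'E'
from h import *
T=np.load("pics/w2.npy");w=cam("wrist",T)
for d in (.004,.006,.008,.010):
    z=T[2,3]-d
    a=ray(w,[(320,174.5),(220.5,200),(419.5,200),(222.5,230),(416.5,230)],z)
    b=ray(w,[(320,167.5)],z-.016)
    L=((a-T[:3,3])@T[:3,:3]*1000).round(1);print(d,L[:,:2].tolist(),((b-T[:3,3])@T[:3,:3]*1000).round(1).tolist(), "width",(L[2,1]-L[1,1]))
E
```

```text
0.004 [[37.9, 0.9], [26.6, -42.3], [26.6, 44.0], [12.6, -42.5], [12.6, 43.8]] [[37.5, 0.9, 19.9]] width 86.3
0.006 [[37.5, 0.9], [26.0, -42.9], [25.9, 44.6], [11.8, -43.1], [11.7, 44.4]] [[37.1, 0.9, 21.9]] width 87.5
0.008 [[37.0, 0.9], [25.3, -43.5], [25.3, 45.2], [10.9, -43.7], [10.9, 45.0]] [[36.6, 1.0, 23.9]] width 88.7
0.01 [[36.5, 0.9], [24.7, -44.0], [24.7, 45.8], [10.1, -44.3], [10.1, 45.6]] [[36.2, 1.0, 25.9]] width 89.8
```

Emit:
drive_tool:
  targets:
    - {"slide": [-35, -3, 0], "dr": [0, 0, 0.05], "jaw": 5}
    - {"slide": [-70, -6, 0], "dr": [0, 0, 0.1], "jaw": 5}
    - {"slide": [-105, -9, 0], "dr": [0, 0, 0.15], "jaw": 5}
    - {"slide": [-140, -12, 0], "dr": [0, 0, 0.2134], "jaw": 5}
    - {"slide": [-175, -15, 0], "dr": [0, 0, 0.2134], "jaw": 5}
    - {"slide": [-210, -18, 0], "dr": [0, 0, 0.2134], "jaw": 5}
    - {"slide": [-245, -21, 0], "dr": [0, 0, 0.2134], "jaw": 5}
    - {"slide": [-265, -23.5, 20], "dr": [0, 0, 0.2134], "jaw": 5}
    - {"slide": [-273.8, -24.1, 50], "dr": [0, 0, 0.2134], "jaw": 5}
    - {"slide": [-273.8, -24.1, 80], "dr": [0, 0, 0.2134], "jaw": 5}
    - {"slide": [-273.8, -24.1, 95], "dr": [0, 0, 0.2134], "jaw": 5}
    - {"slide": [-273.8, -24.1, 95], "dr": [0, 0, 0.2134], "jaw": 5}

```text
clock: 4.8
tool_pos: [0.518, 0.2597, 0.1001]
eef_rot: [1.965, -2.436, -0.001]
contact_force: [-1.1, -0.5, -1.2]
opening: 0.0105
gripper_force: 62.5
```

```bash
python3 - <<'E'
from h import *
im,w=snap("wrist","w3");o=observe();print(tool().round(4),o["clock"],o["opening"],o["contact_force"])
cv2.imwrite("pics/w3c.png",im[60:360,100:540,::-1])
E
```

```text
[[-0.2117 -0.9773 -0.0053  0.5195]
 [-0.9773  0.2117 -0.0046  0.2601]
 [ 0.0056  0.0042 -1.      0.1036]
 [ 0.      0.      0.      1.    ]] 4.85 0.010399420079753197 [-0.11262661 -0.42701546 -0.04076676]
```

View pics/w3c.png

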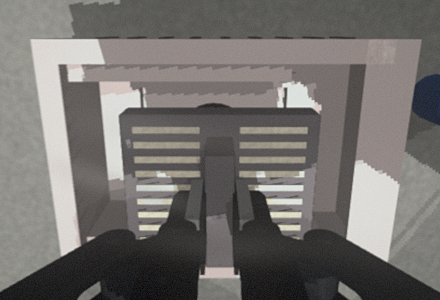

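```bash
python3 - <<'E'
from h import *
T=tool();print(T[:3,3].round(4),T[:3,2].round(4));w=cam("wrist",T)
im=cv2.imread("pics/w3.png",0)
for r in(148,156):print(r,"L",im[r,225:260].tolist(),"R",im[r,370:400].tolist())
for r in (130,): print(im[r,150:185].tolist(), im[r,435:475].tolist())
A=w;f=lambda uv,z:((ray(w,uv,z)-T[:3,3])@T[:3,:3]*1000).round(1)[:,:2].tolist()
print("ribs z5/15",f([(242,150),(385,150),(312,162)],.005),f([(242,150),(385,150)],.015))
print("open edges z64",f([(160,130),(463,130)],.064))
E
```

```text
[0.5195 0.2601 0.1036] [-0.0053 -0.0046 -1.    ]
148 L [199, 205, 204, 204, 201, 199, 184, 135, 111, 113, 113, 117, 117, 111, 101, 90, 89, 134, 182, 180, 138, 111, 114, 116, 116, 113, 116, 116, 115, 111, 120, 118, 115, 114, 116] R [114, 113, 116, 124, 136, 131, 135, 167, 192, 189, 198, 203, 209, 176, 111, 84, 90, 172, 226, 223, 224, 221, 225, 222, 222, 220, 224, 222, 221, 222]
156 L [223, 222, 220, 221, 221, 220, 224, 221, 221, 221, 223, 220, 222, 224, 206, 140, 78, 87, 144, 172, 162, 143, 143, 141, 139, 143, 140, 142, 140, 140, 141, 139, 141, 142, 143] R [141, 139, 143, 142, 136, 138, 139, 136, 169, 213, 228, 217, 212, 195, 132, 68, 113, 195, 228, 224, 223, 223, 221, 222, 223, 220, 222, 221, 225, 223]
[218, 216, 217, 216, 216, 219, 220, 216, 187, 135, 89, 90, 92, 92, 86, 87, 103, 159, 200, 214, 218, 222, 216, 219, 216, 216, 219, 218, 218, 219, 221, 223, 203, 167, 143] [114, 115, 111, 114, 112, 112, 109, 112, 117, 114, 112, 115, 110, 109, 98, 73, 82, 73, 82, 78, 73, 78, 76, 77, 78, 80, 78, 78, 69, 73, 106, 137, 140, 135, 135, 138, 135, 138, 135, 137]
ribs z5/15 [[32.8, -52.3], [32.7, 45.9], [24.4, -4.3]] [[34.5, -50.1], [34.3, 44.0]]
open edges z64 [[52.9, -80.5], [52.7, 74.1]]
```

Emit:
drive_tool:
  targets:
    - {"slide": [0, 0, 0], "dr": [0, 0, 0], "jaw": 5}
    - {"slide": [0, 0, 0], "dr": [0, 0, 0], "jaw": 5}
    - {"slide": [0, 0, 0], "dr": [0, 0, 0], "jaw": 5}
    - {"slide": [0, 0, 0], "dr": [0, 0, 0], "jaw": 5}

```text
clock: 5.18
tool_pos: [0.5216, 0.2616, 0.1087]
eef_rot: [-1.971, 2.444, 0.0]
contact_force: [-0.4, -0.7, -0.9]
opening: 0.0099
gripper_force: 62.6
```

```bash
python3 - <<'E'
from h import *
g,w=snap("wrist","w4");T=np.load("pics/w4.npy");print(T.round(4));print(observe()["joint_vel"].round(3))
im=cv2.cvtColor(g,cv2.COLOR_RGB2GRAY)
for r in(148,156):print(r,"L",im[r,230:255].tolist(),"R",im[r,375:395].tolist())
for r in(180,200):print(r,"F",im[r,212:232].tolist(),im[r,408:432].tolist())
for c in(260,290,370):print(c,im[85:135,c].tolist(),im[155:180,c].tolist())
E
```

```text
[[-0.212  -0.9773  0.0016  0.5216]
 [-0.9773  0.212   0.0015  0.2616]
 [-0.0018 -0.0012 -1.      0.1087]
 [ 0.      0.      0.      1.    ]]
[ 0.001  0.003 -0.009  0.     0.    -0.001]
148 L [219, 217, 220, 221, 220, 220, 220, 218, 221, 220, 220, 220, 220, 221, 224, 183, 142, 138, 126, 87, 82, 112, 133, 140, 140] R [138, 136, 192, 226, 223, 220, 221, 221, 223, 221, 220, 211, 195, 135, 71, 101, 184, 229, 225, 223]
156 L [219, 220, 218, 220, 219, 221, 220, 219, 219, 220, 220, 220, 220, 220, 210, 171, 136, 139, 126, 102, 87, 96, 126, 139, 141] R [192, 228, 226, 221, 222, 221, 222, 222, 221, 222, 228, 223, 161, 80, 76, 151, 212, 223, 222, 220]
180 F [117, 189, 218, 215, 218, 218, 186, 118, 92, 94, 89, 96, 92, 97, 93, 89, 98, 97, 97, 92] [85, 83, 83, 85, 86, 83, 83, 83, 84, 91, 86, 77, 132, 138, 112, 110, 113, 112, 117, 117, 116, 110, 115, 115]
200 F [95, 87, 131, 193, 218, 219, 219, 219, 176, 95, 82, 90, 91, 91, 91, 89, 90, 93, 92, 95] [87, 81, 85, 85, 86, 90, 85, 85, 87, 80, 96, 135, 135, 112, 109, 115, 113, 117, 117, 114, 111, 116, 112, 116]
260 [98, 92, 91, 90, 97, 94, 86, 107, 135, 1
[... 341 characters left out ...]
, 89, 92, 106, 132, 141, 136, 138, 138, 140, 136, 138, 138, 142, 141, 140, 138, 142, 144, 143, 140, 142, 139, 140, 138, 139, 138, 131, 116, 115, 111, 114, 127, 138, 140, 140, 138, 142, 140, 138, 142, 137, 138, 139, 128, 117] [139, 137, 140, 136, 136, 138, 139, 134, 131, 139, 142, 140, 104, 64, 57, 61, 60, 62, 66, 78, 84, 89, 82, 90, 84]
370 [95, 93, 91, 99, 92, 92, 92, 105, 131, 142, 139, 140, 137, 139, 142, 136, 140, 140, 142, 140, 140, 140, 140, 140, 138, 145, 136, 139, 143, 141, 139, 136, 116, 115, 132, 138, 139, 143, 138, 138, 139, 138, 141, 142, 142, 137, 142, 141, 132, 114] [135, 137, 140, 136, 138, 141, 140, 136, 139, 137, 142, 139, 106, 73, 59, 62, 68, 66, 63, 74, 78, 81, 87, 81, 86]
```

```bash
python3 - <<'E'
from h import *
T=np.load("pics/w4.npy");w=cam("wrist",T)
f=lambda uv,z:((ray(w,uv,z)-T[:3,3])@T[:3,:3]*1000).round(1)[:,:2].tolist()
print(f([(260,92.3),(370,92.3),(315,92.3)],.064),f([(250,148),(389,148)],.015),f([(250,148),(389,148)],.005))
E
```

```text
[[71.3, -29.5], [71.2, 26.4], [71.3, -1.6]] [[35.0, -45.8], [34.9, 47.5]] [[33.4, -47.7], [33.3, 49.5]]
```

Emit:
drive_tool:
  targets:
    - {"slide": [0.4, 0, 20], "dr": [0, 0, 0], "jaw": 5}
    - {"slide": [0.4, 0, 40], "dr": [0, 0, 0], "jaw": 5}
    - {"slide": [0.4, 0, 55], "dr": [0, 0, 0], "jaw": 5}
    - {"slide": [0.4, 0, 62], "dr": [0, 0, 0], "jaw": 5}
    - {"slide": [0.4, 0, 67], "dr": [0, 0, 0], "jaw": 5}
    - {"slide": [0.4, 0, 71], "dr": [0, 0, 0], "jaw": 5}
    - {"slide": [0.4, 0, 74], "dr": [0, 0, 0], "jaw": 5}
    - {"slide": [0.4, 0, 76], "dr": [0, 0, 0], "jaw": 5}
    - {"slide": [0.4, 0, 77.5], "dr": [0, 0, 0], "jaw": 5}
    - {"slide": [0.4, 0, 77.5], "dr": [0, 0, 0], "jaw": 5}
    - {"slide": [0.4, 0, 77.5], "dr": [0, 0, 0], "jaw": 5}
    - {"slide": [0.4, 0, 77.5], "dr": [0, 0, 0], "jaw": 5}

```text
clock: 6.23
tool_pos: [0.5212, 0.2611, 0.0301]
eef_rot: [-1.972, 2.445, -0.0]
contact_force: [-0.4, -0.3, -0.5]
opening: 0.0109
gripper_force: 62.6
```

Emit:
drive_tool:
  targets:
    - {"slide": [0, 0, 1], "dr": [0, 0, 0], "jaw": 5}
    - {"slide": [0, 0, 2], "dr": [0, 0, 0], "jaw": 5}
    - {"slide": [0, 0, 3], "dr": [0, 0, 0], "jaw": 5}
    - {"slide": [0, 0, 3], "dr": [0, 0, 0], "jaw": 5}
    - {"slide": [0, 0, 3], "dr": [0, 0, 0], "jaw": 5}

```text
clock: 6.65
tool_pos: [0.5213, 0.2611, 0.0297]
eef_rot: [-1.972, 2.444, -0.001]
contact_force: [-9.1, -2.3, 13.3]
opening: 0.01
gripper_force: 64.6
```

Emit:
drive_tool:
  targets:
    - {"slide": [0, 0, 1], "dr": [0, 0, 0], "jaw": 5}
    - {"slide": [0, 0, 0.5], "dr": [0, 0, 0], "jaw": 32}
    - {"slide": [0, 0, 0], "dr": [0, 0, 0], "jaw": 32}
    - {"slide": [0, 0, 0], "dr": [0, 0, 0], "jaw": 32}
    - {"slide": [0, 0, 0], "dr": [0, 0, 0], "jaw": 32}
    - {"slide": [0, 0, -20], "dr": [0, 0, 0], "jaw": 32}
    - {"slide": [0, 0, -50], "dr": [0, 0, 0], "jaw": 32}
    - {"slide": [0, 0, -90], "dr": [0, 0, 0], "jaw": 32}
    - {"slide": [0, 0, -130], "dr": [0, 0, 0], "jaw": 32}
    - {"slide": [0, 0, -130], "dr": [0, 0, 0], "jaw": 32}
    - {"slide": [0, 0, -130], "dr": [0, 0, 0], "jaw": 32}
    - {"slide": [0, 0, -130], "dr": [0, 0, 0], "jaw": 32}

```text
clock: 7.65
tool_pos: [0.5208, 0.261, 0.1561]
eef_rot: [1.972, -2.445, -0.001]
contact_force: [-0.8, -0.5, -0.8]
opening: 0.0318
gripper_force: 0.0
```

```bash
python3 - <<'E'
from h import *
g,w=snap("wrist","w5");print(np.load("pics/w5.npy").round(4))
E
```

```text
[[-2.119e-01 -9.773e-01 -8.000e-04  5.208e-01]
 [-9.773e-01  2.119e-01  2.000e-04  2.610e-01]
 [-0.000e+00  8.000e-04 -1.000e+00  1.561e-01]
 [ 0.000e+00  0.000e+00  0.000e+00  1.000e+00]]
```

View pics/w5.png

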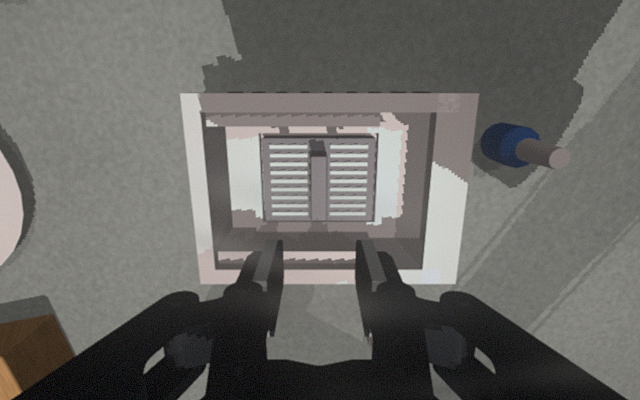

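Picture shows the filter flat inside the pocket ribs (corners about (262,137) to (376,222)), tab centred, and the collector's outer corners at about (180,93), (478,93), (199,283). Next I look at the stand.

Emit:
drive_tool:
  targets:
    - {"slide": [39, -12, -40], "dr": [0, 0, 0], "jaw": 32}
    - {"slide": [77, -23, -50], "dr": [0, 0, -0.05], "jaw": 32}
    - {"slide": [116, -35, -60], "dr": [0, 0, -0.1], "jaw": 32}
    - {"slide": [155, -46, -70], "dr": [0, 0, -0.15], "jaw": 32}
    - {"slide": [193, -58, -80], "dr": [0, 0, -0.2134], "jaw": 32}
    - {"slide": [232, -69, -90], "dr": [0, 0, -0.2134], "jaw": 32}
    - {"slide": [271, -81, -100], "dr": [0, 0, -0.2134], "jaw": 32}
    - {"slide": [309, -92, -110], "dr": [0, 0, -0.2134], "jaw": 32}
    - {"slide": [348, -104, -120], "dr": [0, 0, -0.2134], "jaw": 32}
    - {"slide": [386, -115, -130], "dr": [0, 0, -0.2134], "jaw": 32}
    - {"slide": [425, -127, -140], "dr": [0, 0, -0.2134], "jaw": 32}
    - {"slide": [464, -138, -150], "dr": [0, 0, -0.2134], "jaw": 32}

```text
clock: 8.7
tool_pos: [0.5564, -0.2119, 0.3024]
eef_rot: [2.22, -2.22, -0.003]
contact_force: [0.4, 1.1, 0.4]
opening: 0.0318
gripper_force: 0.0
```

Emit:
drive_tool:
  targets:
    - {"slide": [20, -9, 0], "dr": [0, 0, 0], "jaw": 32}
    - {"slide": [38, -20, 0], "dr": [0, 0, 0], "jaw": 32}
    - {"slide": [38, -20, 0], "dr": [0, 0, 0], "jaw": 32}
    - {"slide": [38, -20, 0], "dr": [0, 0, 0], "jaw": 32}
    - {"slide": [38, -20, 0], "dr": [0, 0, 0], "jaw": 32}
    - {"slide": [38, -20, 0], "dr": [0, 0, 0], "jaw": 32}
    - {"slide": [38, -20, 0], "dr": [0, 0, 0], "jaw": 32}

```text
clock: 9.28
tool_pos: [0.5767, -0.2471, 0.3041]
eef_rot: [-2.223, 2.22, -0.0]
contact_force: [-0.2, 0.2, 0.6]
opening: 0.032
gripper_force: 0.0
```

```bash
python3 - <<'E'
from h import *
T=np.load("pics/w5.npy");w=cam("wrist",T)
uv=np.array([(180,93),(478,93),(457,284.5),(199,283.5)]);P=np.array([(89,-69),(-103,-69),(-103,69),(89,69)])/1000
th,t,r=fit2(P,ray(w,uv,.064)[:,:2]);print(th*57.3,t,(r*1000).round(1).tolist())
g,w=snap("wrist","w6");print(np.load("pics/w6.npy").round(4))
cv2.imwrite("pics/w6c.png",cv2.resize(g[0:300,160:560,::-1],None,fx=2,fy=2,interpolation=cv2.INTER_CUBIC))
E
```

```text
-12.338244841102023 [0.52018413 0.25959022] [[-0.5, 0.4], [1.1, -0.2], [-0.9, 0.5], [0.3, -0.7]]
[[ 1.200e-03 -1.000e+00  2.000e-04  5.767e-01]
 [-1.000e+00 -1.200e-03 -1.000e-04 -2.471e-01]
 [ 1.000e-04 -2.000e-04 -1.000e+00  3.041e-01]
 [ 0.000e+00  0.000e+00  0.000e+00  1.000e+00]]
```

View pics/w6c.png

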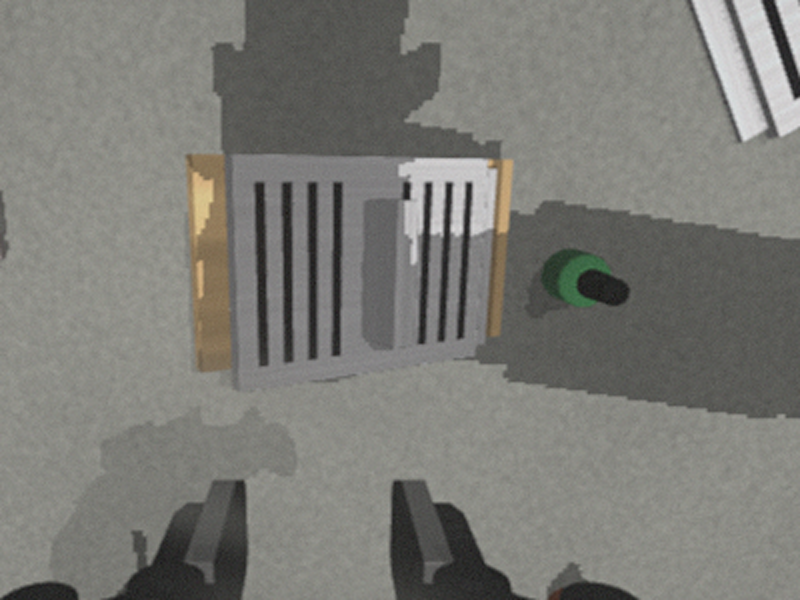

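```bash
python3 - <<'E'
from h import *
im=cv2.imread("pics/w6.png",0)
for r in(90,110,130,150,165):print(r,"H",im[r,268:284].tolist(),"FIN",im[r,336:372].tolist(),"LOW",im[r,390:420].tolist())
for c in(285,320,355,380,395):print(c,"T",im[70:88,c].tolist(),"B",im[165:200,c].tolist())
for c in(346,352,358):print(c,"fin",im[90:110,c].tolist(),im[165:185,c].tolist())
E
```

```text
90 H [114, 116, 119, 119, 105, 98, 90, 96, 114, 127, 125, 127, 123, 127, 121, 125] FIN [124, 121, 126, 127, 125, 125, 128, 125, 128, 124, 128, 123, 125, 126, 127, 127, 126, 127, 126, 121, 126, 127, 124, 129, 128, 120, 112, 111, 146, 185, 197, 198, 194, 193, 193, 194] LOW [196, 201, 184, 170, 174, 164, 183, 199, 194, 193, 192, 199, 200, 198, 195, 197, 194, 183, 142, 115, 130, 155, 168, 164, 168, 159, 138, 133, 134, 137]
110 H [126, 127, 126, 128, 118, 110, 92, 101, 97, 119, 130, 128, 130, 127, 130, 132] FIN [130, 132, 124, 128, 129, 122, 99, 100, 98, 102, 98, 103, 101, 95, 98, 104, 100, 94, 99, 96, 98, 98, 113, 125, 132, 132, 169, 195, 187, 180, 189, 193, 179, 187, 203, 147] LOW [198, 153, 64, 41, 50, 155, 197, 190, 190, 196, 193, 189, 191, 192, 198, 204, 177, 122, 117, 148, 168, 172, 170, 164, 129, 92, 91, 91, 94, 88]
130 H [116, 113, 107, 112, 113, 105, 103, 98, 99, 114, 131, 126, 130, 128, 127, 127] FIN [126, 130, 126, 132, 131, 112, 97, 101, 100, 101, 98, 101, 99, 103, 96, 101, 94, 101, 101, 96, 100, 104, 125, 132, 135, 133, 123, 120, 121, 167, 197, 196, 162, 132, 99, 49] LOW [101
[... 2174 characters left out ...]
5, 137, 140, 139, 141, 137, 140, 140, 138, 140, 142, 143, 141, 136, 136, 140, 139, 136]
346 fin [128, 122, 122, 123, 129, 132, 125, 123, 131, 113, 104, 101, 98, 99, 103, 98, 102, 98, 100, 103] [104, 101, 102, 103, 106, 95, 102, 106, 107, 115, 129, 133, 134, 132, 133, 138, 136, 132, 131, 131]
352 fin [126, 124, 124, 126, 130, 128, 128, 130, 126, 106, 95, 100, 96, 101, 102, 101, 97, 98, 98, 95] [97, 101, 99, 101, 98, 100, 99, 95, 103, 101, 130, 133, 133, 129, 134, 137, 128, 129, 130, 131]
358 fin [124, 125, 125, 127, 130, 130, 125, 128, 126, 111, 99, 103, 104, 102, 101, 109, 109, 101, 101, 112] [133, 135, 131, 133, 134, 134, 133, 135, 131, 133, 133, 134, 131, 135, 134, 135, 129, 128, 132, 135]
```

```bash
python3 - <<'E'
from h import *
from scipy.optimize import least_squares
T=np.load("pics/w6.npy");KC=cam("wrist",T);K,C=KC
P=np.array([(75,-55,10),(75,55,10),(-75,-55,10),(-75,55,10),(6,-35,40),(6,-35,10),(6,35,10),(6,35,40)])/1e3
uv=np.array([(275.8,76.7),(279,195.9),(404.2,78.9),(397.7,178.2),(358.3,99.2),(342,99.3),(341,173.8),(356.9,175)])
ok,rv,tv=cv2.solvePnP(P,uv,K,None);M=C[:3,:3]@cv2.Rodrigues(rv)[0];o=C[:3,:3]@tv[:,0]+C[:3,3]
print("pnp",o.round(4),M.round(3).tolist(),"tilt",np.degrees(np.arccos(M[2,2])))
def pose(q):return R.from_euler("ZY",[q[3],-np.pi/6]).as_matrix(),q[:3]
def res(q):
    M,o=pose(q);return (proj(KC,P@M.T+o)-uv).ravel()
s=least_squares(res,[.56,-.275,.08,0]);print("tilt30",s.x.round(4),np.degrees(s.x[3]),s.fun.reshape(-1,2).round(1).tolist())
# side view cross-check
q=s.x;M,o=pose(q);print("side proj",proj(cam("side"),P[:4]@M.T+o).round(1).tolist())
print("side read",[[200+x/3,190+y/2.8] for x,y in((618,275),(572,162),(437,345),(412,235))])
E
```

```text
pnp [ 0.554  -0.2749  0.0766] [[0.868, -0.002, -0.496], [-0.005, 1.0, -0.013], [0.496, 0.014, 0.868]] tilt 29.760195246672424
tilt30 [ 0.5541 -0.2752  0.0771 -0.0013] -0.07631847799085756 [[-0.4, -0.0], [0.3, 1.7], [0.4, 0.4], [0.2, 0.5], [1.2, 1.1], [-0.8, 0.2], [-1.1, -4.4], [0.1, 0.3]]
side proj [[404.9, 286.1], [389.6, 246.1], [347.1, 312.6], [336.0, 272.4]]
side read [[406.0, 288.2142857142857], [390.66666666666663, 247.85714285714286], [345.66666666666663, 313.2142857142857], [337.33333333333337, 273.92857142857144]]
```

The panel lies on the stand with high-end corners near crop (232,153)/(237,390), fin face at columns 365 to 400, and tongue end at ~490 by the green bottle. The pose comes out at (0.554, -0.275, 0.077), yaw 0°, tilt 30°, and the side view agrees.

Emit:
drive_tool:
  targets:
    - {"slide": [6, 12, 20], "dr": [0.1, 0, 0], "jaw": 45}
    - {"slide": [12, 24, 45], "dr": [0.2, 0, 0], "jaw": 45}
    - {"slide": [18, 36, 75], "dr": [0.3, 0, 0], "jaw": 45}
    - {"slide": [24, 48, 105], "dr": [0.4, 0, 0], "jaw": 45}
    - {"slide": [28, 60, 135], "dr": [0.5, 0, 0], "jaw": 45}
    - {"slide": [28.1, 60.2, 162], "dr": [0.5236, 0, 0], "jaw": 45}
    - {"slide": [28.1, 60.2, 162], "dr": [0.5236, 0, 0], "jaw": 45}
    - {"slide": [28.1, 60.2, 162], "dr": [0.5236, 0, 0], "jaw": 45}
    - {"slide": [28.1, 60.2, 162], "dr": [0.5236, 0, 0], "jaw": 45}
    - {"slide": [28.1, 60.2, 162], "dr": [0.5236, 0, 0], "jaw": 45}
    - {"slide": [28.1, 60.2, 162], "dr": [0.5236, 0, 0], "jaw": 45}
    - {"slide": [28.1, 60.2, 162], "dr": [0.5236, 0, 0], "jaw": 45}

```text
clock: 10.33
tool_pos: [0.5178, -0.276, 0.1433]
eef_rot: [-1.927, 1.926, -0.518]
contact_force: [-0.2, -0.4, -0.7]
opening: 0.0452
gripper_force: 0.0
```

```bash
python3 - <<'E'
from h import *
o=observe();T=tool();print(T.round(4),o["joints"].round(3),o["joint_vel"].round(3))
M=R.from_euler("Y",-np.pi/6).as_matrix();p=np.array([.554,-.2752,.077])+M@[0,0,.015]
print("slide to grasp",(T[:3,:3].T@(p-T[:3,3])*1000).round(1),(T[:3,:3].T@R.from_euler("Y",-np.pi/6).as_matrix()).round(3).tolist())
E
```

```text
[[ 7.000e-04 -8.655e-01  5.008e-01  5.178e-01]
 [-1.000e+00 -9.000e-04 -1.000e-04 -2.760e-01]
 [ 6.000e-04 -5.008e-01 -8.655e-01  1.433e-01]
 [ 0.000e+00  0.000e+00  0.000e+00  1.000e+00]] [-0.219 -0.385 -0.485 -0.133 -0.961  0.267] [-0.003 -0.004 -0.018 -0.004  0.004  0.003]
slide to grasp [-0.8  1.8 60.6] [[0.001, -1.0, 0.0], [-1.0, -0.001, -0.001], [0.001, -0.0, -1.0]]
```

Emit:
drive_tool:
  targets:
    - {"slide": [-0.8, 1.8, 20], "dr": [0, 0, 0], "jaw": 45}
    - {"slide": [-0.8, 1.8, 40], "dr": [0, 0, 0], "jaw": 45}
    - {"slide": [-0.8, 1.8, 52], "dr": [0, 0, 0], "jaw": 45}
    - {"slide": [-0.8, 1.8, 60], "dr": [0, 0, 0], "jaw": 45}
    - {"slide": [-0.8, 1.8, 60], "dr": [0, 0, 0], "jaw": 45}
    - {"slide": [-0.8, 1.8, 60], "dr": [0, 0, 0], "jaw": 45}
    - {"slide": [-0.8, 1.8, 60], "dr": [0, 0, 0], "jaw": 45}

```text
clock: 10.92
tool_pos: [0.5454, -0.2755, 0.0903]
eef_rot: [-1.927, 1.926, -0.518]
contact_force: [0.4, 0.2, 0.2]
opening: 0.0454
gripper_force: 0.0
```

Emit:
drive_tool:
  targets:
    - {"slide": [0, 0, 0], "dr": [0, 0, 0], "jaw": 5}
    - {"slide": [0, 0, 0], "dr": [0, 0, 0], "jaw": 5}
    - {"slide": [0, 0, 0], "dr": [0, 0, 0], "jaw": 5}
    - {"slide": [0, 0, 0], "dr": [0, 0, 0], "jaw": 5}
    - {"slide": [0, 0, 0], "dr": [0, 0, 0], "jaw": 5}
    - {"slide": [0, 0, 0], "dr": [0, 0, 0], "jaw": 5}
    - {"slide": [0, 0, 0], "dr": [0, 0, 0], "jaw": 5}

```text
clock: 11.5
tool_pos: [0.5457, -0.2755, 0.0905]
eef_rot: [-1.926, 1.926, -0.519]
contact_force: [-0.3, 0.8, 5.4]
opening: 0.0108
gripper_force: 61.0
```

Emit:
drive_tool:
  targets:
    - {"slide": [0, -5, -8.7], "dr": [0, 0, 0], "jaw": 5}
    - {"slide": [0, -15, -26], "dr": [0, 0, 0], "jaw": 5}
    - {"slide": [0, -30, -52], "dr": [0, 0, 0], "jaw": 5}
    - {"slide": [0, -45, -78], "dr": [0, 0, 0], "jaw": 5}
    - {"slide": [0, -60, -104], "dr": [0, 0, 0], "jaw": 5}
    - {"slide": [0, -75, -130], "dr": [0, 0, 0], "jaw": 5}
    - {"slide": [0, -90, -156], "dr": [0, 0, 0], "jaw": 5}
    - {"slide": [0, -100, -173], "dr": [0, 0, 0], "jaw": 5}
    - {"slide": [0, -100, -173], "dr": [0, 0, 0], "jaw": 5}
    - {"slide": [0, -100, -173], "dr": [0, 0, 0], "jaw": 5}
    - {"slide": [0, -100, -173], "dr": [0, 0, 0], "jaw": 5}
    - {"slide": [0, -100, -173], "dr": [0, 0, 0], "jaw": 5}

```text
clock: 12.5
tool_pos: [0.5445, -0.2748, 0.2859]
eef_rot: [-1.929, 1.929, -0.511]
contact_force: [-0.2, 0.1, -3.1]
opening: 0.0106
gripper_force: 60.0
```

```bash
cat >> h.py <<'E'
G=np.array([0,-.0003,.0158])       # TCP in panel coords
Rtp=np.array([[0,-1,0],[-1,0,0],[0,0,-1.]])  # panel->tool axes map: tool axes as columns in panel
COL=[.5200,.2597,np.radians(-12.28)]
def goal(phi,s=0,up=0,col=None):
    c=col or COL;phi=np.radians(phi);Rz=R.from_euler("z",c[2]).as_matrix();Ry=R.from_euler("y",-phi).as_matrix()
    a=np.array([-.077-.003*np.sin(phi),0,.006]);o=np.array([-.077,0,.060])-Ry@a+Ry@[s,0,0]+[0,0,up]
    M=Rz@Ry;T=np.eye(4);T[:3,:3]=M@Rtp;T[:3,3]=Rz@o+[c[0],c[1],0]+M@G;return T
def rel(Tg,T=None):
    T=tool() if T is None else T;D=np.linalg.inv(T)@Tg;return (D[:3,3]*1000).round(1).tolist(),R.from_matrix(D[:3,:3]).as_rotvec().round(4).tolist()
E
python3 - <<'E'
from h import *
o=observe();T=tool();print(T.round(4),o["opening"],o["contact_force"].round(1))
for a in((30,.045,.1),(30,.045,0)):g=goal(*a);print(g[:3,3].round(4),rel(g))
E
```

```text
[[ 2.000e-04 -8.682e-01  4.963e-01  5.445e-01]
 [-1.000e+00  7.000e-04  1.500e-03 -2.748e-01]
 [-1.700e-03 -4.963e-01 -8.682e-01  2.859e-01]
 [ 0.000e+00  0.000e+00  0.000e+00  1.000e+00]] 0.01057607317593502 [-0.2  0.1 -3.1]
[0.5444 0.2541 0.2302] ([-528.8, 28.0, 49.1], [0.0045, 0.1083, 0.1852])
[0.5444 0.2541 0.1302] ([-528.6, 77.6, 135.9], [0.0045, 0.1083, 0.1852])
```

Emit:
drive_tool:
  targets:
    - {"slide": [-20, 0, 0], "dr": [0, 0, 0], "jaw": 5}
    - {"slide": [-58, 0, 0], "dr": [0, 0.01, 0.02], "jaw": 5}
    - {"slide": [-96, 0, 0], "dr": [0, 0.02, 0.04], "jaw": 5}
    - {"slide": [-134, 0, 0], "dr": [0, 0.03, 0.055], "jaw": 5}
    - {"slide": [-172, 0, 0], "dr": [0, 0.04, 0.07], "jaw": 5}
    - {"slide": [-210, 0, 0], "dr": [0, 0.05, 0.09], "jaw": 5}
    - {"slide": [-248, 2, 5], "dr": [0, 0.06, 0.105], "jaw": 5}
    - {"slide": [-286, 4, 9], "dr": [0, 0.07, 0.12], "jaw": 5}
    - {"slide": [-324, 8, 14], "dr": [0, 0.08, 0.135], "jaw": 5}
    - {"slide": [-362, 12, 20], "dr": [0, 0.09, 0.15], "jaw": 5}
    - {"slide": [-400, 16, 27], "dr": [0, 0.1, 0.17], "jaw": 5}
    - {"slide": [-436, 20, 34], "dr": [0.0045, 0.1083, 0.1852], "jaw": 5}

```text
clock: 13.5
tool_pos: [0.5439, 0.1629, 0.2476]
eef_rot: [-1.728, 2.144, -0.58]
contact_force: [1.0, -1.6, -2.9]
opening: 0.0102
gripper_force: 59.9
```

```bash
python3 - <<'E'
from h import *
print(tool().round(4));print(rel(goal(30,.045,.1)))
E
```

```text
[[-0.2127 -0.8446  0.4913  0.5439]
 [-0.9771  0.1832 -0.1081  0.1629]
 [ 0.0013 -0.5031 -0.8642  0.2476]
 [ 0.      0.      0.      1.    ]]
([-89.2, 25.0, 5.4], [-0.0036, -0.0011, 0.0006])
```

Emit:
drive_tool:
  targets:
    - {"slide": [-35, 10, 2], "dr": [0, 0, 0], "jaw": 5}
    - {"slide": [-65, 19, 4], "dr": [0, 0, 0], "jaw": 5}
    - {"slide": [-83, 24, 5], "dr": [0, 0, 0], "jaw": 5}
    - {"slide": [-89, 25, 5.4], "dr": [0, 0, 0], "jaw": 5}
    - {"slide": [-89, 25, 5.4], "dr": [0, 0, 0], "jaw": 5}
    - {"slide": [-89, 25, 5.4], "dr": [0, 0, 0], "jaw": 5}
    - {"slide": [-89, 25, 5.4], "dr": [0, 0, 0], "jaw": 5}
    - {"slide": [-89, 25, 5.4], "dr": [0, 0, 0], "jaw": 5}
    - {"slide": [-89, 25, 5.4], "dr": [0, 0, 0], "jaw": 5}

```text
clock: 14.25
tool_pos: [0.5455, 0.2508, 0.2326]
eef_rot: [-1.725, 2.144, -0.58]
contact_force: [-0.2, -0.1, -3.0]
opening: 0.0109
gripper_force: 59.9
```

```bash
python3 - <<'E'
from h import *
T=tool();print(T.round(4));print(rel(goal(30,.045,.1)))
g,w=snap("wrist","w7");im=cv2.cvtColor(g,cv2.COLOR_RGB2GRAY)
M=T[:3,:3]@Rtp.T;o=T[:3,3]-M@G
P=np.array([(75,-55,10),(75,0,10),(75,30,10),(-75,-55,10),(0,-55,10),(-87,-50,4),(-87,0,4),(6,-35,40),(-6,-35,40)])/1e3
uv=proj(w,P@M.T+o);print(uv.round(1).tolist())
for i,ax in((1,1),(3,0),(4,0)):
    u,v=uv[i].round().astype(int)
    try: print(i,(im[v,u-14:u+15] if ax else im[v-14:v+15,u]).tolist())
    except Exception as e: print(e)
for c in(250,285,350,390):print(c,im[int(uv[4,1])-14:int(uv[4,1])+15,c].tolist())
s=get_image("side");cv2.imwrite("pics/s7.png",s[:,:,::-1]);print(proj(cam("side"),P@M.T+o).round(1).tolist())
E
```

```text
[[-2.140e-01 -8.436e-01  4.925e-01  5.455e-01]
 [-9.768e-01  1.850e-01 -1.076e-01  2.508e-01]
 [-3.000e-04 -5.041e-01 -8.636e-01  2.326e-01]
 [ 0.000e+00  0.000e+00  0.000e+00  1.000e+00]]
([-3.0, 2.7, 1.1], [-0.0048, -0.0004, -0.0014])
[[136.9, 134.8], [154.5, 255.0], [162.8, 311.3], [496.9, 134.3], [317.0, 134.6], [516.0, 144.1], [499.5, 248.7], [299.7, 202.4], [333.9, 202.4]]
1 [130, 128, 127, 128, 128, 128, 130, 129, 129, 131, 131, 131, 128, 126, 130, 127, 129, 130, 128, 147, 188, 208, 204, 207, 201, 206, 207, 206, 205]
3 [123, 124, 125, 121, 124, 129, 130, 127, 123, 113, 102, 102, 102, 102, 97, 103, 107, 96, 64, 55, 75, 101, 124, 133, 129, 132, 130, 127, 129]
4 [135, 139, 137, 133, 130, 134, 134, 137, 117, 91, 95, 159, 202, 206, 205, 207, 209, 209, 208, 209, 208, 199, 183, 171, 174, 174, 147, 130, 130]
250 [96, 97, 97, 92, 92, 94, 93, 91, 84, 95, 94, 105, 156, 206, 211, 211, 210, 207, 211, 210, 208, 209, 200, 207, 209, 202, 205, 208, 205]
285 [132, 131, 136, 135, 133, 134, 134, 130, 131, 110, 93, 100, 155, 197, 208, 206, 212, 207, 206, 209, 208, 204, 201, 202, 203, 206, 206, 205, 208]
350 [141, 137, 143, 139, 137, 140, 137, 139, 138, 116, 90, 91, 155, 198, 205, 206, 208, 208, 207, 209, 208, 197, 197, 199, 202, 201, 202, 205, 202]
390 [125, 127, 118, 128, 114, 102, 101, 101, 101, 94, 91, 91, 118, 130, 130, 131, 133, 135, 133, 136, 134, 128, 129, 125, 128, 128, 129, 128, 132]
[[344.3, 96.9], [343.6, 84.8], [343.3, 78.5], [297.8, 118.9], [320.5, 108.1], [295.5, 120.8], [296.1, 109.8], [316.9, 95.1], [313.2, 96.9]]
```

```bash
python3 - <<'E'
from h import *
im=cv2.imread("pics/w7.png",0);T=np.load("pics/w7.npy");w=cam("wrist",T)
M=T[:3,:3]@Rtp.T;o=T[:3,3]-M@G
for y in(-45,-30,-10):
    a,b,c=proj(w,np.array([(75,y,10),(-75,y,10),(-87,y,4)])/1e3@M.T+o)
    r=int(round(a[1]));r2=int(round(c[1]))
    print(y,r,a[0].round(1),"H",im[r,138:168].tolist(),"\n  ",b.round(1),c.round(1),im[int(round(b[1])),472:525].tolist())
for y in(-35,35):
  print("fin",proj(w,np.array([(6,y,40),(-6,y,40),(6,y,10),(-6,y,10)])/1e3@M.T+o).round(1).tolist())
for r in (212,225): print(r,im[r,285:350].tolist())
for c in (305,320): print(c,im[190:215,c].tolist())
E
```

```text
-45 159 140.3 H [130, 129, 125, 130, 124, 130, 127, 124, 126, 163, 195, 206, 204, 207, 201, 205, 202, 202, 204, 201, 206, 205, 202, 203, 202, 202, 204, 205, 201, 202] 
   [493.5 158. ] [514.2 155.5] [130, 127, 126, 129, 127, 126, 128, 127, 128, 127, 132, 124, 128, 128, 129, 128, 130, 129, 128, 123, 117, 122, 128, 124, 128, 130, 129, 130, 124, 129, 124, 126, 128, 131, 129, 129, 129, 133, 129, 134, 132, 128, 132, 133, 130, 131, 130, 120, 122, 178, 206, 150, 117]
-30 192 145.3 H [130, 127, 127, 124, 133, 130, 127, 130, 131, 129, 137, 128, 126, 136, 178, 206, 204, 200, 205, 202, 204, 200, 206, 203, 205, 203, 207, 201, 202, 203] 
   [488.8 191.9] [509.1 188.2] [130, 127, 131, 129, 131, 129, 129, 131, 131, 127, 129, 128, 130, 135, 123, 125, 123, 130, 126, 133, 129, 126, 130, 130, 129, 124, 126, 131, 132, 129, 133, 129, 131, 129, 131, 130, 132, 130, 137, 130, 131, 129, 124, 165, 210, 211, 165, 161, 209, 211, 211, 214, 209]
-10 235 151.6 H [128, 126, 130, 129, 127, 125, 128, 128, 130, 132, 131, 135, 132, 132, 128, 132, 131, 137, 133, 139, 179, 203, 202, 201, 201, 198, 200, 198, 201, 199] 
  
[... 646 characters left out ...]
129, 125, 129, 127, 128, 130, 131, 121, 102, 102, 113, 113, 114, 110, 111, 108, 109, 110, 110, 111, 111, 113, 106]
225 [195, 199, 201, 200, 194, 201, 201, 199, 197, 201, 204, 201, 170, 128, 125, 125, 129, 123, 119, 114, 129, 130, 131, 132, 131, 132, 134, 129, 130, 128, 128, 124, 127, 125, 126, 127, 118, 126, 127, 124, 125, 127, 129, 130, 127, 125, 127, 131, 124, 115, 99, 94, 106, 105, 105, 108, 101, 99, 107, 106, 101, 106, 102, 104, 103]
305 [111, 109, 115, 112, 114, 108, 113, 121, 134, 134, 135, 130, 136, 133, 137, 135, 134, 133, 134, 132, 131, 130, 131, 131, 129]
320 [109, 99, 106, 103, 108, 110, 104, 116, 128, 128, 129, 126, 129, 130, 127, 129, 127, 127, 129, 129, 124, 126, 132, 129, 121]
```

```bash
python3 - <<'E'
from h import *
from scipy.optimize import least_squares
T=np.load("pics/w7.npy");w=cam("wrist",T)
# (line: axis of free motion, panel pt, observed pixel)
obs=[((75,-45,10),(147,159)),((75,-30,10),(152,192)),((75,-10,10),(157.9,235)),((75,0,10),(159.5,255)),((-75,-10,10),(481.7,234)),((-87,-10,4),(501,234)),((6,-30,40),(303.5,212)),((-6,-30,40),(334.4,212)),((6,-25,40),(303.8,225)),((-6,-25,40),(334,225))]
obh=[((x,-55,10),(u,132)) for x,u in((30,250),(14,285),(-14,350),(-31,390))]+[((3,-35,40),(305,197.4)),((-3,-35,40),(320,197.4))]
def lined(p,d,uv,M,o):
    a,b=proj(w,(np.array([p,np.add(p,d)])/1e3)@M.T+o);n=np.array([-(b-a)[1],(b-a)[0]]);return (np.array(uv)-a)@n/np.linalg.norm(n)
def res(q,rot=True):
    M=T[:3,:3]@Rtp.T@R.from_rotvec(q[3:] if len(q)>3 else [0,0,0]).as_matrix();o=T[:3,3]-T[:3,:3]@Rtp.T@q[:3]
    return [lined(p,(0,20,0),u,M,o) for p,u in obs]+[lined(p,(20,0,0),u,M,o) for p,u in obh]
for q0 in ([*G],[*G,0,0,0]):
    s=least_squares(res,q0,x_scale=.001 );print((s.x[:3]*1000).round(2),np.degrees(s.x[3:]).round(2),s.fun.round(1))
E
```

```text
[ 0.93  0.42 19.2 ] [] [-0.4 -0.7 -0.5  0.7 -0.6 -1.2 -0.5  1.5 -0.6  1.8 -0.  -0.1 -0.1 -0.2
  0.2  0.2]
[ 0.94  0.27 18.92] [ 0.38  0.36 -0.11] [ 0.2 -0.3 -0.4  0.8  0.1 -0.3 -1.1  1.  -1.2  1.2 -0.   0.   0.1  0.2
 -0.1 -0.1]
```

```bash
sed -i 's/^G=.*/G=np.array([0,.0004,.0178])/; s/^COL=.*/COL=[.5209,.2595,np.radians(-12.28)]/; s/a=np.array(\[-.077-.003\*np.sin(phi),0,.006\])/a=np.array([-.077-.004*np.sin(phi),0,.006+.004*np.sin(phi)])/' h.py
python3 - <<'E'
from h import *
for a in((30,.045,.02),(30,.02,0)):g=goal(*a);print(g[:3,3].round(4),rel(g))
E
```

```text
[0.5459 0.2545 0.1505] ([-3.4, 41.6, 70.6], [-0.0047, -0.0004, -0.001])
[0.5247 0.2591 0.118 ] ([-3.4, 76.7, 87.8], [-0.0047, -0.0004, -0.001])
```

Emit:
drive_tool:
  targets:
    - {"slide": [-3.4, 8, 14], "dr": [-0.0047, 0, 0], "jaw": 5}
    - {"slide": [-3.4, 20, 34], "dr": [-0.0047, 0, 0], "jaw": 5}
    - {"slide": [-3.4, 32, 54], "dr": [-0.0047, 0, 0], "jaw": 5}
    - {"slide": [-3.4, 41.6, 70.6], "dr": [-0.0047, 0, 0], "jaw": 5}
    - {"slide": [-3.4, 50, 77], "dr": [-0.0047, 0, 0], "jaw": 5}
    - {"slide": [-3.4, 60, 81], "dr": [-0.0047, 0, 0], "jaw": 5}
    - {"slide": [-3.4, 70, 85], "dr": [-0.0047, 0, 0], "jaw": 5}
    - {"slide": [-3.4, 76.7, 87.8], "dr": [-0.0047, 0, 0], "jaw": 5}
    - {"slide": [-3.4, 76.7, 87.8], "dr": [-0.0047, 0, 0], "jaw": 5}
    - {"slide": [-3.4, 76.7, 87.8], "dr": [-0.0047, 0, 0], "jaw": 5}
    - {"slide": [-3.4, 76.7, 87.8], "dr": [-0.0047, 0, 0], "jaw": 5}
    - {"slide": [-3.4, 76.7, 87.8], "dr": [-0.0047, 0, 0], "jaw": 5}

```text
clock: 15.35
tool_pos: [0.5249, 0.2601, 0.1186]
eef_rot: [-1.728, 2.146, -0.575]
contact_force: [-0.3, -0.1, -3.6]
opening: 0.0106
gripper_force: 59.9
```

```bash
python3 - <<'E'
from h import *
T=tool();print(T[:3,3].round(4),observe()["contact_force"].round(1));print(rel(goal(30,.02,0)),rel(goal(30,.0,0)))
g,w=snap("wrist","w8");im=cv2.cvtColor(g,cv2.COLOR_RGB2GRAY)
c=COL;Rz=R.from_euler("z",c[2]).as_matrix()
# camera-consistent collector (bias back out)
W=lambda p:np.array(p)/1e3@Rz.T+[.5200,.2597,0]
print("lip edge pts",proj(w,W([(-77,-40,64),(-77,-20,64),(-77,0,64),(-103,-20,64)])).round(1).tolist())
print("side walls y-57,-69 @x-60",proj(w,W([(-60,-57,64),(-60,-69,64),(-90,-69,64),(-77,-57,64),(-30,-57,64)])).round(1).tolist())
M=T[:3,:3]@Rtp.T;o=T[:3,3]-M@np.array([.0009,.0004,.019])
print("panel",proj(w,np.array([(-75,-55,10),(-75,-20,10),(-75,0,10),(-87,-50,4),(-87,0,4)])/1e3@M.T+o).round(1).tolist())
for r in(150,165,180,200,220):print(r,im[r,460:600].tolist())
for cc in(440,460,490,530): print(cc,im[80:150,cc].tolist())
E
```

```text
[0.5249 0.2601 0.1186] [-0.3 -0.1 -3.6]
([1.0, 0.2, 0.6], [-0.0005, 0.0005, -0.0004]) ([1.0, 20.2, 0.5], [-0.0005, 0.0005, -0.0004])
lip edge pts [[545.4, 165.2], [537.3, 209.3], [529.7, 250.3], [611.1, 219.5]]
side walls y-57,-69 @x-60 [[506.9, 123.2], [511.1, 94.8], [598.3, 95.2], [552.8, 125.0], [436.7, 120.4]]
panel [[495.6, 131.8], [484.7, 209.7], [479.1, 250.0], [514.4, 141.5], [498.3, 244.5]]
150 [130, 129, 126, 129, 123, 132, 132, 132, 129, 136, 130, 128, 129, 128, 131, 127, 128, 133, 132, 130, 128, 131, 128, 133, 136, 131, 131, 131, 130, 131, 132, 131, 125, 121, 120, 125, 128, 130, 129, 128, 128, 131, 125, 126, 127, 126, 129, 130, 128, 129, 128, 134, 133, 126, 125, 122, 119, 123, 121, 123, 123, 123, 116, 125, 125, 113, 97, 102, 102, 97, 104, 142, 137, 97, 98, 105, 98, 106, 101, 101, 99, 98, 103, 104, 101, 95, 101, 116, 127, 124, 128, 126, 123, 123, 125, 123, 122, 126, 122, 130, 121, 127, 124, 124, 124, 123, 122, 123, 126, 126, 122, 124, 121, 122, 126, 124, 127, 126, 122, 120, 126, 125, 125, 125, 122, 122, 127, 126, 125, 123, 124, 124, 118, 122, 120, 121, 125, 118, 125, 120]

[... 3426 characters left out ...]
, 127, 131, 133, 128, 125, 130, 130]
490 [82, 74, 80, 75, 79, 74, 78, 82, 79, 81, 82, 84, 85, 82, 101, 121, 120, 124, 120, 124, 121, 123, 123, 126, 123, 123, 123, 122, 122, 123, 123, 123, 126, 125, 125, 125, 125, 123, 121, 125, 125, 127, 113, 100, 101, 98, 101, 105, 103, 99, 97, 96, 120, 128, 130, 132, 128, 131, 132, 135, 130, 129, 127, 126, 132, 131, 132, 129, 135, 133]
530 [78, 79, 81, 82, 79, 83, 82, 81, 84, 83, 79, 81, 79, 84, 86, 112, 126, 120, 119, 122, 124, 126, 126, 123, 120, 123, 121, 120, 122, 123, 123, 121, 123, 121, 118, 125, 119, 125, 124, 121, 123, 124, 126, 120, 110, 97, 97, 99, 100, 102, 99, 99, 96, 104, 101, 99, 102, 97, 99, 100, 102, 103, 100, 99, 105, 98, 99, 101, 101, 93]
```

Emit:
drive_tool:
  targets:
    - {"slide": [0.5, 4, 0], "dr": [0, 0, 0], "jaw": 5}
    - {"slide": [1, 8, 0.3], "dr": [0, 0, 0], "jaw": 5}
    - {"slide": [1, 12, 0.5], "dr": [0, 0, 0], "jaw": 5}
    - {"slide": [1, 15, 0.5], "dr": [0, 0, 0], "jaw": 5}
    - {"slide": [1, 18, 0.5], "dr": [0, 0, 0], "jaw": 5}
    - {"slide": [1, 20.2, 0.5], "dr": [0, 0, 0], "jaw": 5}
    - {"slide": [1, 20.2, 0.5], "dr": [0, 0, 0], "jaw": 5}
    - {"slide": [1, 20.2, 0.5], "dr": [0, 0, 0], "jaw": 5}
    - {"slide": [1, 20.2, 0.5], "dr": [0, 0, 0], "jaw": 5}
    - {"slide": [1, 20.2, 0.5], "dr": [0, 0, 0], "jaw": 5}

```text
clock: 16.23
tool_pos: [0.5076, 0.2624, 0.1071]
eef_rot: [-1.729, 2.147, -0.576]
contact_force: [0.5, -0.7, -3.4]
opening: 0.0107
gripper_force: 59.9
```

```bash
cat > chk.py <<'E'
from h import *
def chk(name,rows=(170,185,200)):
    T=tool();o=observe();print(T[:3,3].round(4),o["contact_force"].round(1),"moment",o["moment"].round(2));print("to ref30",rel(goal(30,0,0)))
    g,w=snap("wrist",name);im=cv2.cvtColor(g,cv2.COLOR_RGB2GRAY)
    Rz=R.from_euler("z",COL[2]).as_matrix();W=lambda p:np.array(p)/1e3@Rz.T+[.5203,.2597,0]
    M=T[:3,:3]@Rtp.T;oo=T[:3,3]-M@np.array([.0009,.0004,.019])
    print("lip64",proj(w,W([(-77,-50,64),(-77,-20,64)])).round(1).tolist(),"wall in/out",proj(w,W([(-30,-57,64),(-30,-69,64)])).round(1).tolist())
    print("panel -x top",proj(w,np.array([(-75,-50,10),(-75,-20,10),(-30,-55,10)])/1e3@M.T+oo).round(1).tolist())
    return im
E
python3 - <<'E'
from chk import *
im=chk("w9")
for r in(170,200):print(r,im[r,470:520].tolist())
print(im[85:140,420].tolist())
for p in(24,18,12,6,3,0):print(p,rel(goal(p)))
E
```

```text
[0.5076 0.2624 0.1071] [ 0.5 -0.7 -3.4] moment [0.38 1.77 0.02]
to ref30 ([-0.4, -0.6, -0.7], [0.0001, -0.0007, 0.0001])
lip64 [[500.5, 146.0], [490.7, 213.4]] wall in/out [[393.1, 124.0], [394.6, 98.0]]
panel -x top [[493.9, 143.5], [484.7, 209.7], [389.7, 131.9]]
170 [132, 125, 134, 128, 127, 132, 134, 134, 128, 128, 130, 125, 128, 128, 129, 130, 130, 129, 129, 127, 121, 124, 123, 115, 105, 105, 113, 124, 127, 124, 128, 123, 123, 127, 124, 126, 125, 124, 128, 124, 125, 124, 127, 127, 126, 123, 124, 124, 126, 122]
200 [127, 130, 128, 131, 131, 130, 131, 132, 129, 128, 133, 124, 126, 131, 131, 124, 123, 126, 127, 117, 105, 105, 121, 131, 128, 128, 128, 127, 126, 127, 127, 125, 125, 129, 124, 127, 127, 128, 128, 128, 126, 123, 128, 124, 124, 128, 127, 125, 128, 127]
[80, 87, 75, 81, 82, 82, 89, 82, 87, 90, 79, 86, 91, 117, 129, 122, 126, 129, 124, 126, 124, 121, 123, 128, 122, 122, 127, 127, 127, 125, 122, 123, 126, 125, 129, 126, 125, 127, 127, 118, 106, 100, 99, 96, 92, 92, 93, 117, 128, 132, 132, 133, 130, 139, 135]
24 ([-0.5, -0.8, 7.2], [-0.1046, -0.0007, -0.0])
18 ([-0.5, -0.3, 15.1], [-0.2093, -0.0007, -0.0001])
12 ([-0.5, 1.1, 22.7], [-0.3141, -0.0007, -0.0001])
6 ([-0.5, 3.1, 30.2], [-0.4188, -0.0007, -0.0002])
3 ([-0.5, 4.4, 33.9], [-0.4711, -0.0007, -0.0002])
0 ([-0.5, 5.9, 37.4], [-0.5235, -0.0007, -0.0002])
```

Emit:
drive_tool:
  targets:
    - {"slide": [-0.3, -0.7, 3.2], "dr": [-0.052, 0, 0], "jaw": 5}
    - {"slide": [-0.5, -0.8, 7.2], "dr": [-0.1046, 0, 0], "jaw": 5}
    - {"slide": [-0.5, -0.6, 11.2], "dr": [-0.157, 0, 0], "jaw": 5}
    - {"slide": [-0.5, -0.3, 15.1], "dr": [-0.2093, 0, 0], "jaw": 5}
    - {"slide": [-0.5, 0.4, 19], "dr": [-0.262, 0, 0], "jaw": 5}
    - {"slide": [-0.5, 1.1, 22.7], "dr": [-0.3141, 0, 0], "jaw": 5}
    - {"slide": [-0.5, 1.1, 22.7], "dr": [-0.3141, 0, 0], "jaw": 5}
    - {"slide": [-0.5, 1.1, 22.7], "dr": [-0.3141, 0, 0], "jaw": 5}
    - {"slide": [-0.5, 1.1, 22.7], "dr": [-0.3141, 0, 0], "jaw": 5}
    - {"slide": [-0.5, 1.1, 22.7], "dr": [-0.3141, 0, 0], "jaw": 5}

```text
clock: 17.12
tool_pos: [0.5174, 0.2604, 0.0866]
eef_rot: [-1.883, 2.336, -0.248]
contact_force: [0.3, 0.6, -2.1]
opening: 0.0107
gripper_force: 59.9
```

```bash
python3 - <<'E'
from chk import *
im=chk("w10")
for r in(170,200):print(r,im[r,470:520].tolist())
print(im[85:140,420].tolist(),im[85:140,250].tolist())
for p in(12,8,6,4,2,0):print(p,rel(goal(p)))
E
```

```text
[0.5174 0.2604 0.0866] [ 0.3  0.6 -2.1] moment [ 0.14  0.74 -0.02]
to ref30 ([-0.2, 5.2, -23.0], [0.3135, -0.0012, 0.0008])
lip64 [[500.1, 145.1], [490.4, 212.1]] wall in/out [[387.9, 126.1], [389.4, 98.1]]
panel -x top [[494.7, 143.4], [485.4, 209.7], [390.4, 131.8]]
170 [130, 129, 131, 132, 130, 133, 130, 132, 134, 134, 131, 139, 134, 132, 131, 133, 132, 132, 133, 128, 118, 104, 100, 89, 78, 108, 128, 133, 179, 210, 209, 208, 209, 207, 207, 207, 209, 211, 207, 212, 207, 210, 209, 209, 204, 207, 209, 205, 206, 207]
200 [133, 128, 134, 130, 134, 129, 133, 131, 133, 129, 132, 130, 134, 130, 129, 129, 113, 109, 97, 86, 86, 118, 135, 132, 133, 178, 211, 214, 212, 210, 208, 209, 210, 208, 206, 212, 204, 212, 209, 209, 210, 211, 208, 209, 210, 210, 208, 208, 208, 209]
[86, 83, 83, 84, 79, 83, 82, 83, 79, 79, 84, 80, 87, 112, 128, 129, 125, 126, 133, 124, 128, 127, 129, 125, 129, 132, 128, 132, 129, 125, 124, 124, 130, 127, 126, 128, 126, 126, 128, 126, 126, 115, 104, 100, 96, 83, 92, 120, 131, 131, 128, 135, 134, 136, 127] [88, 85, 91, 88, 92, 95, 87, 85, 87, 87, 58, 61, 153, 196, 201, 199, 197, 199, 199, 197, 198, 203, 199, 199, 200, 155, 128, 128, 124, 125, 130, 128, 127, 128, 127, 130, 131, 127, 111, 106, 118, 131, 132, 128, 113, 92, 96, 164, 198, 205, 206, 209, 205, 207, 210]
12 ([-0.1, -0.6, -0.1], [-0.0006, -0.0011, 0.0007])
8 ([-0.2, -0.9, 5.0], [-0.0704, -0.0012, 0.0007])
6 ([-0.2, -1.0, 7.6], [-0.1053, -0.0012, 0.0007])
4 ([-0.2, -0.9, 10.2], [-0.1402, -0.0012, 0.0007])
2 ([-0.2, -0.8, 12.7], [-0.1751, -0.0012, 0.0006])
0 ([-0.2, -0.5, 15.3], [-0.21, -0.0012, 0.0006])
```

Emit:
drive_tool:
  targets:
    - {"slide": [-0.1, -0.7, 2.5], "dr": [-0.035, 0, 0], "jaw": 5}
    - {"slide": [-0.2, -0.9, 5], "dr": [-0.07, 0, 0], "jaw": 5}
    - {"slide": [-0.2, -1, 7.6], "dr": [-0.105, 0, 0], "jaw": 5}
    - {"slide": [-0.2, -0.9, 10.2], "dr": [-0.14, 0, 0], "jaw": 5}
    - {"slide": [-0.2, -0.8, 11.5], "dr": [-0.1575, 0, 0], "jaw": 5}
    - {"slide": [-0.2, -0.8, 11.5], "dr": [-0.1575, 0, 0], "jaw": 5}
    - {"slide": [-0.2, -0.8, 11.5], "dr": [-0.1575, 0, 0], "jaw": 5}
    - {"slide": [-0.2, -0.8, 11.5], "dr": [-0.1575, 0, 0], "jaw": 5}

```text
clock: 17.83
tool_pos: [0.5207, 0.2601, 0.0757]
eef_rot: [-1.951, 2.42, -0.065]
contact_force: [0.0, -0.2, -3.7]
opening: 0.0109
gripper_force: 59.9
```

```bash
python3 - <<'E'
from chk import *
im=chk("w11")
for r in(170,200):print(r,im[r,470:520].tolist())
print(im[85:140,420].tolist(),im[85:140,250].tolist())
for p in(3,2,1,0):print(p,rel(goal(p)))
E
```

```text
[0.5207 0.2601 0.0757] [ 0.  -0.2 -3.7] moment [ 0.02  0.24 -0.03]
to ref30 ([0.2, 11.4, -32.9], [0.4708, -0.001, 0.0005])
lip64 [[501.1, 143.8], [491.3, 210.6]] wall in/out [[390.4, 126.6], [392.1, 97.4]]
panel -x top [[495.1, 143.4], [485.8, 209.7], [390.8, 131.8]]
170 [130, 132, 134, 130, 136, 135, 131, 134, 130, 133, 132, 134, 132, 127, 135, 135, 137, 131, 136, 129, 112, 97, 82, 74, 73, 87, 117, 133, 132, 128, 130, 132, 130, 128, 128, 126, 132, 130, 126, 129, 126, 129, 129, 129, 131, 126, 130, 128, 130, 127]
200 [136, 133, 164, 191, 190, 194, 203, 212, 177, 134, 129, 131, 131, 131, 135, 126, 112, 97, 79, 76, 77, 106, 128, 133, 132, 130, 127, 126, 130, 130, 131, 133, 135, 133, 127, 136, 132, 134, 136, 129, 131, 131, 123, 130, 134, 132, 132, 131, 128, 129]
[89, 86, 86, 81, 84, 84, 80, 87, 83, 90, 90, 83, 112, 128, 128, 133, 131, 131, 131, 131, 134, 129, 127, 134, 135, 131, 133, 125, 131, 130, 132, 131, 136, 129, 131, 129, 131, 128, 134, 128, 131, 122, 113, 106, 95, 92, 99, 121, 132, 137, 133, 136, 135, 138, 137] [87, 90, 86, 86, 90, 86, 90, 89, 90, 70, 64, 78, 110, 129, 131, 130, 127, 129, 131, 130, 130, 130, 134, 135, 131, 133, 133, 130, 131, 131, 131, 131, 130, 133, 130, 131, 128, 133, 130, 129, 129, 111, 106, 109, 105, 88, 96, 117, 129, 131, 132, 133, 130, 132, 130]
3 ([0.2, 0.1, 0.2], [-0.0003, -0.0009, 0.0004])
2 ([0.2, -0.0, 1.5], [-0.0178, -0.0009, 0.0004])
1 ([0.2, -0.1, 2.8], [-0.0352, -0.0009, 0.0004])
0 ([0.2, -0.2, 4.0], [-0.0527, -0.0009, 0.0003])
```

Emit:
drive_tool:
  targets:
    - {"slide": [0.1, 0, 1.4], "dr": [-0.0175, 0, 0], "jaw": 5}
    - {"slide": [0.2, -0.1, 2.8], "dr": [-0.035, 0, 0], "jaw": 5}
    - {"slide": [0.2, -0.2, 4], "dr": [-0.0525, 0, 0], "jaw": 5}
    - {"slide": [0.2, -0.2, 4], "dr": [-0.0525, 0, 0], "jaw": 5}
    - {"slide": [0.2, -0.2, 4], "dr": [-0.0525, 0, 0], "jaw": 5}
    - {"slide": [0.2, -0.2, 4], "dr": [-0.0525, 0, 0], "jaw": 5}
    - {"slide": [0.2, -0.2, 4], "dr": [-0.0525, 0, 0], "jaw": 5}

```text
clock: 18.47
tool_pos: [0.5217, 0.2599, 0.0721]
eef_rot: [-1.971, 2.446, -0.001]
contact_force: [1.0, -0.2, -0.6]
opening: 0.0107
gripper_force: 60.2
```

Emit:
drive_tool:
  targets:
    - {"slide": [0, 0, 0.5], "dr": [0, 0, 0], "jaw": 5}
    - {"slide": [0, 0, 1], "dr": [0, 0, 0], "jaw": 5}
    - {"slide": [0, 0, 1], "dr": [0, 0, 0], "jaw": 5}
    - {"slide": [0, 0, 1], "dr": [0, 0, 0], "jaw": 5}
    - {"slide": [0, 0, 1], "dr": [0, 0, 0], "jaw": 5}

```text
clock: 18.88
tool_pos: [0.5217, 0.2599, 0.0721]
eef_rot: [-1.971, 2.446, -0.001]
contact_force: [-0.2, -0.3, 5.9]
opening: 0.0107
gripper_force: 61.0
```

```bash
python3 - <<'E'
from chk import *
im=chk("w12");print(rel(goal(0)),observe()["eef_rot"].round(4))
for r in(170,200):print(r,im[r,470:520].tolist(),im[r,80:150].tolist())
print(im[85:140,420].tolist(),im[85:140,250].tolist())
E
```

```text
[0.5217 0.2599 0.0721] [-0.2 -0.3  5.9] moment [-0.19  0.26  0.01]
to ref30 ([0.2, 14.2, -35.9], [0.5226, 0.0001, 0.0])
lip64 [[502.2, 143.5], [492.4, 210.1]] wall in/out [[392.8, 126.9], [394.5, 97.3]]
panel -x top [[495.2, 143.4], [485.9, 209.7], [390.9, 131.8]]
([0.2, 0.7, 0.3], [-0.001, 0.0001, 0.0001]) [-1.9708e+00  2.4457e+00 -1.1000e-03]
170 [135, 134, 134, 134, 136, 133, 131, 133, 134, 136, 135, 135, 137, 134, 137, 134, 131, 134, 134, 137, 118, 107, 90, 73, 69, 68, 80, 115, 131, 135, 132, 130, 132, 130, 128, 128, 133, 133, 134, 129, 130, 135, 129, 132, 132, 130, 130, 134, 135, 127] [140, 137, 143, 143, 140, 146, 143, 148, 145, 143, 145, 140, 138, 135, 132, 141, 141, 140, 142, 141, 140, 144, 140, 145, 141, 147, 146, 142, 145, 143, 139, 142, 139, 144, 144, 139, 142, 175, 204, 208, 208, 208, 205, 210, 209, 205, 207, 211, 212, 208, 212, 210, 209, 207, 209, 208, 208, 211, 210, 210, 211, 208, 213, 211, 185, 122, 92, 86, 111, 184]
200 [131, 136, 136, 132, 135, 135, 132, 133, 131, 134, 132, 133, 137, 134, 131, 125, 119, 102, 88, 74, 68, 76, 103, 127, 131, 131, 131, 134, 136, 133, 139
[... 271 characters left out ...]
, 141, 147, 145, 144, 144, 141, 148, 175, 205, 210, 207, 209, 205, 212, 210, 211, 208, 207, 208, 210, 208, 209, 212, 210, 210, 211, 212, 210, 208, 210, 210, 213, 213, 208, 160]
[91, 85, 87, 91, 89, 87, 90, 78, 84, 82, 86, 87, 122, 135, 131, 130, 132, 131, 134, 137, 132, 132, 131, 131, 135, 134, 130, 135, 133, 132, 134, 135, 132, 134, 135, 133, 134, 135, 135, 137, 132, 127, 115, 107, 94, 90, 100, 121, 138, 135, 138, 139, 133, 139, 136] [89, 86, 88, 90, 91, 93, 91, 85, 87, 86, 86, 90, 114, 126, 137, 135, 133, 132, 133, 136, 137, 134, 130, 131, 136, 133, 135, 137, 138, 131, 135, 134, 133, 134, 134, 131, 132, 137, 128, 133, 138, 136, 116, 113, 104, 90, 97, 123, 135, 135, 130, 135, 136, 139, 132]
```

Emit:
drive_tool:
  targets:
    - {"slide": [0, 0, -0.7], "dr": [0, 0, 0], "jaw": 5}
    - {"slide": [0, 0, -0.7], "dr": [0, 0, 0], "jaw": 40}
    - {"slide": [0, 0, -0.7], "dr": [0, 0, 0], "jaw": 40}
    - {"slide": [0, 0, -0.7], "dr": [0, 0, 0], "jaw": 40}
    - {"slide": [0, 0, -0.7], "dr": [0, 0, 0], "jaw": 40}
    - {"slide": [0, 0, -15], "dr": [0, 0, 0], "jaw": 40}
    - {"slide": [0, 0, -40], "dr": [0, 0, 0], "jaw": 40}
    - {"slide": [0, 0, -80], "dr": [0, 0, 0], "jaw": 40}
    - {"slide": [0, 0, -115], "dr": [0, 0, 0], "jaw": 40}
    - {"slide": [0, 0, -115], "dr": [0, 0, 0], "jaw": 40}
    - {"slide": [0, 0, -115], "dr": [0, 0, 0], "jaw": 40}
    - {"slide": [0, 0, -115], "dr": [0, 0, 0], "jaw": 40}

```text
clock: 19.93
tool_pos: [0.521, 0.26, 0.185]
eef_rot: [1.97, -2.445, -0.001]
contact_force: [0.6, -0.4, -0.8]
opening: 0.0401
gripper_force: 0.0
```

```bash
python3 - <<'E'
from chk import *
im=chk("w13");T=np.load("pics/w13.npy");w=cam("wrist",T)
Rz=R.from_euler("z",COL[2]).as_matrix();W=lambda p:np.array(p)/1e3@Rz.T+[.5203,.2597,0]
p=proj(w,W([(-75,-20,64),(-77,-20,64),(75,-20,64),(77,-20,64),(0,-55,64),(0,-57,64),(30,55,64)]));print(p.round(1).tolist())
r=int(p[0,1].round());print("lip",int(p[0,0])-12,im[r,int(p[0,0])-12:int(p[0,0])+18].tolist());r=int(p[2,1].round());print("far",int(p[2,0])-16,im[r,int(p[2,0])-16:int(p[2,0])+14].tolist())
c=int(p[4,0])+40;print("y-",int(p[4,1])-14,im[int(p[4,1])-14:int(p[4,1])+12,c].tolist())
E
```

```text
[0.521 0.26  0.185] [ 0.6 -0.4 -0.8] moment [-0.   -0.03  0.02]
to ref30 ([0.0, 13.3, 77.1], [0.5253, -0.0009, 0.0])
lip64 [[423.7, 121.0], [420.4, 161.3]] wall in/out [[360.0, 111.3], [360.5, 94.2]]
panel -x top [[495.2, 143.4], [485.9, 209.6], [390.9, 131.8]]
[[417.7, 161.3], [420.4, 161.3], [219.7, 161.7], [217.1, 161.7], [318.8, 114.2], [318.8, 111.4], [282.3, 251.9]]
lip 405 [202, 209, 201, 203, 204, 206, 204, 204, 195, 206, 203, 197, 149, 95, 85, 161, 204, 208, 200, 204, 199, 201, 201, 200, 197, 204, 202, 202, 200, 198]
far 203 [199, 194, 198, 196, 201, 198, 198, 194, 201, 197, 197, 197, 196, 199, 172, 111, 90, 163, 204, 206, 199, 200, 202, 199, 203, 202, 202, 201, 204, 207]
y- 100 [126, 127, 124, 127, 125, 126, 126, 124, 124, 127, 126, 118, 105, 96, 116, 128, 130, 130, 129, 128, 123, 124, 128, 126, 124, 127]
```

```bash
python3 -c "
from station import *
print(finish_job())"
```

```text
the job is handed in; nothing more can be done
None
```

I handed the job in at about 20 s on the robot's clock, with the filter flat in its pocket and the panel level and locked under the lip. The last image showed even gaps of about 2 mm at the edges I checked, but the judge's verdict was not shown.

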